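# Prise the split retaining ring off the canister lid

## Task

Take the orange-handled pick out of its wooden stand, work its toe under the red end of the split ring on the canister lid and lever that end gently up out of its groove, past the brass spring catch; do not touch the ring with the fingers before that. Then stand the pick back in its stand and lay the freed ring flat in the blue tray. Do not press or pull hard on lid or ring, and leave the other things where they are.

Things in the scene. Friction and masses are not known exactly. Their poses are not given: they have to be found in the camera images.
- canister: Fixed green round canister, 130 mm across, yaw within about 0.5 rad. Origin: centre of its underside. White lid plate on it: flat top 90 mm above the origin, radius 63 mm, on a soft gasket (pushed down it yields about 1 mm per 7 N after the first 3 N). Local -x, roughly towards the robot, is the side of the catch and of the ring's red end.
- ring_seat (a point): Centre of the top of the round seat on the lid, 95 mm above the canister's origin and 5 mm above the lid plate; seat radius 23 mm. On it an aluminium spindle, radius 19 mm, tapering to 15 mm, 12 mm high, which the ring encircles. A brass pin, 10 mm across, stands in the ring's gap and keeps it from turning. Axes as the canister's.
- catch_point (a point): As built, the point of the brass sprung wedge catch, 8 mm wide, on the spindle's -x side: 23 mm from the axis, 7 mm above the seat. It overhangs the ring's inner edge by 3 mm with 45-degree faces, slides into the spindle when the ring is levered up against it, and springs out again under the ring.
- ring: Loose dark steel split ring, 40 g, 4 mm thick, inner radius 20, outer 27 mm, flat on the seat round the spindle (1 mm play). Origin: centre of its underside; axes at the start as the canister's. At -x one end carries a flat red-tipped lug, 14 mm wide, reaching 37 mm from the centre; the gap is beside it. Once freed, it can be held across its 54 mm diameter, along its y, and lifts straight off.
- ring_lug (a point): Underside of the red lug, 32 mm from the ring's centre; seated, 5 mm of free height between it and the lid plate, clear inwards to radius 23 mm. Lifting it takes a force growing to about 10 N, until some 6 mm up the ring's inner edge snaps past the catch; let down, the ring stays propped on the catch, this point about 13 mm above its start.
- pick: Loose upright pick, 90 g. Origin: on its axis, under its black collar (radius 24, 4 mm thick). Orange square handle, 16 x 16 mm, sides along its x and y, 4 to 74 mm above the origin. Below, a steel shaft 6 mm across ends in a flat toe along +x: 3 mm thick, 6 mm wide, end 13 mm from the axis. The blade is clamped at an unknown reach: toe underside 41 to 55 mm below the origin. Find it by touch.
- stand: Wooden block, fixed, 90 x 70 x 60 mm (x, y, z), origin at the centre of its underside. A through slot 40 x 20 mm (x, y) in its middle takes the pick's shaft and toe (toe along the stand's x); the collar rests on the block's top, 60 mm above the origin. It may stand at the robot's left or right, the tray on the other side.
- tray: Shallow blue open tray, fixed, 160 x 140 mm outside (x, y), 22 mm high, walls and floor 4 to 5 mm. Origin: centre of its underside.
- jar: Amber glass jar with steel cap, 80 mm across, 150 mm high. Leave alone. Origin under its centre.
- mug: White enamel mug, 80 mm across, 85 mm high. Leave alone. Origin under its centre.
- scoop: Aluminium scoop lying on its side, 56 mm high, about 170 mm long. Leave alone.
- spice: Small spice jar with red cap, 44 mm across, 85 mm high. Leave alone. Origin under its centre.
- spoon: Wooden spoon lying on the shelf. Leave alone.
- tin: Steel tin, 70 mm across, 100 mm high. Leave alone. Origin under its centre.
Things that resemble listed ones, but are neither listed nor needed, are in the scene too. Leave any purple look-alike of the pick alone.

How it is judged (in metres and radians):
On the way:
1. the ring's red end has been levered up past the catch by the pick (lug at least 9 mm above its start, the pick still at it, fingers off the ring) (z of ring_lug in the frame of canister above 0.104 m and distance between pick and ring_lug below 0.08 m and contact force between the fingers and ring below 0.05 N and horizontal distance between ring and canister below 0.012 m), for 0.1 s.
At the end, for the whole second after the job is handed in: The ring lies flat (within 0.15 rad) and at rest on the tray's floor; the pick stands upright (within 0.1 rad) and at rest in its stand, its collar down on the block (within about 5 mm) and its axis within 20 mm of the stand's; both are let go (x of ring in the frame of tray between -0.07 and 0.07 m and y of ring in the frame of tray between -0.06 and 0.06 m and z of ring in the frame of tray below 0.012 m and angle between ring's own z axis and vertical below 0.15 rad and linear speed of each of ring, pick below 0.02 m/s and z of pick in the frame of stand between 0.056 and 0.066 m and horizontal distance between pick and stand below 0.02 m and angle between pick's own z axis and vertical below 0.1 rad); the robot touches nothing.
It fails at once if the pick, fingers or arm press on the canister or its lid with more than 15 N (contact force between any of pick, the fingers, the arm and canister above 15 N).
It fails at once if the pick pushes or pulls on the ring with more than 25 N (contact force between pick and ring above 25 N).
It fails at once if the fingers touch the ring while it is still in its groove (contact force between the fingers and ring above 0.5 N and horizontal distance between ring and canister below 0.03 m and z of ring_lug in the frame of canister below 0.1 m).
It fails at once if the ring is flung or dropped (linear speed of ring above 1 m/s).
It fails at once if the jar, mug, scoop, spice jar, wooden spoon or tin is moved by more than 30 mm (distance of any of jar, mug, scoop, spice, spoon, tin from where it was at the start of the episode above 0.03 m).
It also fails if it takes over 72 s, if anything falls off the work surface, if the arm or the gripper's body presses on something with over 40 N, if the wrist force passes 120 N, or if a joint passes its speed limit or range.

## Robot

A 6-joint arm with a two-finger parallel gripper is mounted at the origin on the work surface. World frame = base frame: x ahead of the robot, y to its left, z up, the work surface at z = 0. Lengths are in mm, angles in rad, forces in N, time in s.
With the tool pointing down it reaches from about 275 to 1000 mm from the base axis. Payload 8.4 kg.
Tool frame: the origin (TCP) lies at the very end of the fingers, on their centre line; the grasp point (between the pads) lies 19 mm behind it; z points along the fingers, y is the direction in which the jaws open and shut (so a half turn about z gives the same grasp; the last joint's range is limited). The gripper opens to 85 mm and grips with 20 to 120 N. Pads are 22 mm wide; open, the fingers measure 114 mm over their backs; the gripper's body (76 mm by 85 mm) begins 54 mm behind the grasp point. The pads swing forward as they close: fully open they stand 13 mm farther back than shut.
Start: joints at [-1.216, 0.353, 1.633, -0, 1.155, -0.002], TCP at [218.297, -585.64, 201.881] pointing down, gripper open.
Joint ranges: [-2.63, 2.63], [-0.92, 2.1], [0.06, 2.66], [-1.3, 4.44], [0, 2.69], [-3.02, 3.02]. Speed limits (rad/s): [2.22, 2.22, 2.79, 3.14, 3.14, 3.14].

## Interface

Orientations are given as [roll, pitch, yaw] about the fixed x, y, z axes, in that order (R = Rz(yaw) Ry(pitch) Rx(roll)).
In Python, from rig import r gives the robot as it stands.
- The arm moves only by the tool move_arm, never from a script. Its argument "increments" is a list of rows, each an object of numbers: "tx", "ty", "tz": the shift along the tool's x, y, z in cm; "rx", "ry", "rz": the turn, a rotation vector about the tool's x, y, z in degrees; "gripper": the gripper's target within -1 to 1 (fully open at 1, half-way at 0, shut at -1). A call has 1 to 12 rows; each row shifts and turns the commanded pose from where the row before left it, along the tool's axes as they then stand; what a row does not reach is not made up. A row lasts 1/10 s, in which the tool goes at most 50 mm and 8.59 degrees, less where a joint would pass 70% of its speed; a pose out of reach is approached as far as the arm can. A call is refused whole if a number of a shift passes 5 or a number of a turn 8.59, either way. A call with a gripper value outside its range is refused whole. The fingers move at their own pace and stop on an object; "squeeze" is the grip in N (left out, the last holds). Time passes only in rows, so rows that do not move let the fingers close. It gives the time, the measured TCP pose, the force and the opening at its end, in the units of the state.
- r.sense(): the state, without advancing time (a new reading comes with each control period).
- r.grab_frame(name): name is "side" or "top"; returns (picture, depth): 480x640x3 uint8, red, green, blue; 480x640 float32, mm along the optical axis (not along the pixel's ray), 0 where there is no reading.
- r.camera_model(name): a dict with "fx", "fy", "cx", "cy" (pixels), "R" (3x3) and "t" (3): a world point X has camera coordinates R X + t. Camera axes: x right, y down, z forward; pixel columns grow to the right and rows downward; lengths in mm; the calibration is good to about 2 mm. A picture is of the moment at which its call begins. camera_model takes no time and is no camera call.
- r.sign_off(): hands the job in, once; it reports no verdict.
Trained networks look in the newest picture that a camera, given by its name, has taken for a name from the list of things; names that differ only in an ending like _2 or _b are one class to them, and where a whole thing is asked for, a point or a joint stands for the part that bears it (a point fixed in the world has none). Each returns a list of dicts, best first, with "confidence" (0 to 1); they miss things now and then, are a little off and sometimes report something else, mostly with a low value. They report only what shows in the picture. A call takes as long as a camera call. They do not tell look-alikes from the thing itself.
- r.cut_out(query, camera): "mask" (480x640 bool, what is visible of it) and "bbox" ([left, top, right, bottom] in pixels, round what is visible of it).
- r.place_of(query, camera): "location" ([row, column] in pixels: a listed point, or the origin of a listed thing).
The state is a dict: "clock": time; "qpos": joint angles; "qvel": joint speeds; "joint_efforts": joint torques, N m; "eef_pos": TCP position; "tcp_rot": TCP orientation; "contact_force": force on the tool from outside, world axes, zero at the start; "wrist_torque": the same for the moment, N m; "opening": opening from 0.0 (shut) to 1.0 (fully open).
Only numpy, scipy, OpenCV 4.12 (cv2) and the standard library are available. Lean on these libraries where they do the work, as an engineer would, in place of code of your own. Each camera call takes 0.05 s, during which the arm holds its last target. There are 200 camera calls.

## Working session

There is one attempt and no reset: what is moved stays moved. The work goes in short steps, Python scripts to look and compute and a tool call to move; the robot and the scene stay as the last step left them, time stands still between calls to the robot, and variables do not carry over. Pictures are saved under pics/ and viewed, about 8 in all and at most 12, crops included, and the job is handed in when it is done.

Besides the shell and the picture viewer there is one more tool, called after "Request:" as name([rows], argument=value, ...), one row to a line, values as JSON. move_arm: Moves the arm, as the interface text tells. Its arguments: {"type":"object","properties":{"increments":{"type":"array","items":{"type":"object","properties":{"tx":{"type":"number"},"ty":{"type":"number"},"tz":{"type":"number"},"rx":{"type":"number"},"ry":{"type":"number"},"rz":{"type":"number"},"gripper":{"type":"number"}}}},"squeeze":{"type":"number"}},"required":["increments"]}

```bash
mkdir -p pics; ls
cat > h.py <<'E'
import numpy as np, cv2
from rig import r
def save(im,n): cv2.imwrite('pics/'+n,cv2.cvtColor(im,cv2.COLOR_RGB2BGR))
def cloud(cam,d):
    m=r.camera_model(cam);R=np.array(m['R']);t=np.array(m['t'])
    v,u=np.mgrid[0:480,0:640]
    P=np.stack([(u-m['cx'])/m['fx']*d,(v-m['cy'])/m['fy']*d,d],-1)
    return (P-t)@R
def proj(cam,X):
    m=r.camera_model(cam);c=np.array(m['R'])@np.array(X)+np.array(m['t'])
    return c[0]/c[2]*m['fx']+m['cx'],c[1]/c[2]*m['fy']+m['cy']
def onplane(cam,row,col,z):
    m=r.camera_model(cam);R=np.array(m['R']);t=np.array(m['t'])
    d=R.T@np.array([(col-m['cx'])/m['fx'],(row-m['cy'])/m['fy'],1]);c=-R.T@t
    return c+d*(z-c[2])/d[2]
E
cat > a.py <<'E'
from h import *
pics={}
for c in ('top','side'):
    im,d=r.grab_frame(c);save(im,c+'1.png');P=cloud(c,d);np.save(c+'.npy',P)
    m=r.camera_model(c);print(c,-np.array(m['R']).T@np.array(m['t']),m['fx'])
    for q in ('canister','ring','ring_seat','ring_lug','catch_point','pick','stand','tray'):
        print(c,q,[(np.round(o['location']).tolist(),round(o['confidence'],2)) for o in r.place_of(q,c)[:3]])
print(r.sense())
E
python3 a.py
```

```text
pics
top [584.93541803  12.45130407 946.23654354] 473.75833344609003
top canister [([271.0, 316.0], 0.85)]
top ring [([276.0, 316.0], 0.75)]
top ring_seat [([279.0, 314.0], 0.58)]
top ring_lug [([295.0, 321.0], 0.58)]
top catch_point [([288.0, 315.0], 0.85), ([278.0, 317.0], 0.18)]
top pick [([307.0, 189.0], 0.95), ([334.0, 240.0], 0.84), ([299.0, 142.0], 0.8)]
top stand [([299.0, 196.0], 0.94)]
top tray [([290.0, 456.0], 0.98), ([271.0, 316.0], 0.68), ([307.0, 188.0], 0.49)]
side [ 247.56985068 -683.88520195  936.89992768] 572.1552681807734
side canister [([261.0, 289.0], 0.76)]
side ring [([233.0, 289.0], 0.76), ([200.0, 223.0], 0.74), ([186.0, 358.0], 0.61)]
side ring_seat [([234.0, 288.0], 0.94), ([365.0, 466.0], 0.47), ([231.0, 289.0], 0.16)]
side ring_lug [([239.0, 271.0], 0.56)]
side catch_point [([234.0, 277.0], 0.79)]
side pick [([160.0, 204.0], 0.96), ([217.0, 206.0], 0.88), ([180.0, 218.0], 0.81)]
side stand [([196.0, 222.0], 0.79)]
side tray [([374.0, 345.0], 0.59)]
{'clock': 0.9, 'qpos': array([-1.21640609e+00,  3.52957599e-01,  1.63337952e+00,  2.81524756e-06,
        1.15515471e+00, -2.37074882e-03]), 'qvel': array([ 0.001294  , -0.00036987, -0.00066053,  0.00031813, -0.00029908,
        0.00040862]), 'joint_efforts': array([ 1.29854758e-03, -6.05163646e+01, -3.42439592e+01, -1.86794955e-04,
        1.06440250e-03,  1.11543363e-05]), 'eef_pos': array([ 218.30603025, -585.67229902,  201.91624861]), 'tcp_rot': array([ 3.14149182e+00, -2.33662006e-06,  3.56759847e-01]), 'contact_force': array([0.47527765, 0.27644037, 0.34333927]), 'wrist_torque': array([-0.01263181,  0.0251157 , -0.00914863]), 'opening': 0.9968249272663811}
```

Run:
```python
import cv2,numpy as np
t=cv2.imread('pics/top1.png')[170:410,90:560];s=cv2.imread('pics/side1.png')[60:440,100:560]
cv2.imwrite('pics/t1.png',cv2.resize(t,None,fx=1.7,fy=1.7,interpolation=3));cv2.imwrite('pics/s1.png',cv2.resize(s,None,fx=1.57,fy=1.57,interpolation=3))
```

```text
(no output)
```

View pics/t1.png

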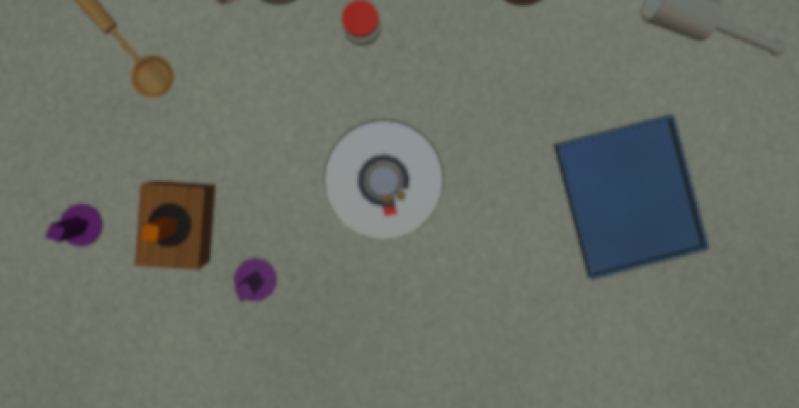

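View pics/s1.png

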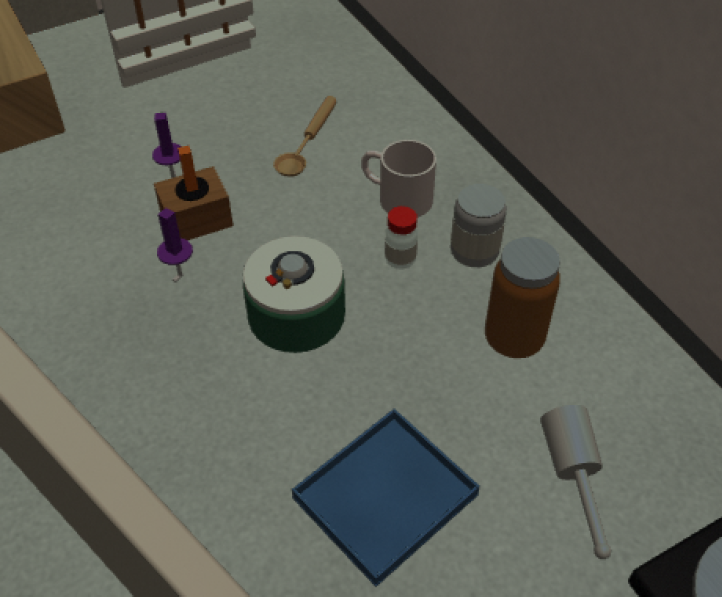

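The top view shows the stand with the orange pick at about (col 185, row 302). The canister is at (316, 276) with its red lug at (320, 294), and the tray is at (462, 287). Two purple look-alikes flank the stand at (137, 302) and (240, 335). Next I'll measure from the depth clouds.

```bash
cat > b.py <<'E'
from h import *
for c in ('top','side'):
    im=cv2.imread(f'pics/{c}1.png');P=np.load(c+'.npy');hsv=cv2.cvtColor(im,cv2.COLOR_BGR2HSV).astype(int)
    H,S,V=hsv[...,0],hsv[...,1],hsv[...,2];x,y,z=P[...,0],P[...,1],P[...,2]
    def rep(n,m):
        Q=P[m]; print(c,n,m.sum(),np.round(np.median(Q,0),1) if len(Q) else '', np.round(np.percentile(Q,[3,97],axis=0),1).tolist() if len(Q) else ''); return Q
    near=lambda X,Y,R:(np.hypot(x-X,y-Y)<R)
    lid=near(580,15,90)&(abs(z-90)<5)
    Q=rep('lid',lid); mk=lid.astype(np.uint8)
    (cx,cy),rad=cv2.minEnclosingCircle(Q[:,:2].astype(np.float32)[::1]); print('  circ',cx,cy,rad)
    rep('spindle',near(580,15,40)&(z>103)&(z<112))
    rep('red',near(560,15,60)&((H<8)|(H>172))&(S>120)&(V>60)&(z>85)&(z<115))
    rep('brass',near(560,15,60)&(H>10)&(H<30)&(S>90)&(z>85)&(z<125))
    o=(H<14)&(S>190)&(V>60)&(z>60)&(z<150)&(y>150)
    rep('orange',o); Q=rep('orange top',o&(z>125))
    st=(abs(z-60)<4)&near(540,275,75)
    Q=rep('standtop',st)
    if len(Q): print('  rect',cv2.minAreaRect(Q[:,:2].astype(np.float32)))
    pu=(H>135)&(H<165)&(S>80)&(z>20)
    for s in (1,-1):
        rep('purple',pu&(s*(y-275)>0)); rep('purpletop',pu&(s*(y-275)>0)&(z>100))
    bl=(H>95)&(H<125)&(S>100)&(y<-100)&(z>-5)&(z<35)
    Q=rep('tray',bl); print('  rect',cv2.minAreaRect(Q[:,:2].astype(np.float32)))
    Q=rep('traytop',bl&(z>15))
E
python3 b.py
```

```text
top lid 2630 [547.8  16.2  90.4] [[496.1, -40.7, 87.6], [593.6, 71.1, 93.3]]
  circ 537.5953369140625 14.88248348236084 62.84882736206055
top spindle 116 [546.2  15.2 106.8] [[540.7, 1.1, 103.7], [554.5, 27.6, 109.9]]
top red 25 [506.    9.   99.2] [[502.6, 3.6, 97.1], [508.8, 14.3, 101.6]]
top brass 21 [519.2   8.7 102.6] [[515.5, -3.9, 97.0], [522.8, 14.1, 107.6]]
top orange 102 [496.2 242.5 106. ] [[485.9, 240.7, 77.7], [500.8, 253.2, 134.1]]
top orange top 18 [498.2 243.1 129.7] [[484.4, 240.9, 125.8], [500.8, 251.8, 135.1]]
top standtop 865 [513.8 250.7  60.6] [[468.1, 214.8, 57.8], [534.2, 284.2, 63.6]]
  rect ((501.11383056640625, 276.66412353515625), (129.5550994873047, 70.88915252685547), 88.72842407226562)
top purple 524 [495.1 344.6  54.6] [[474.0, 330.8, 50.1], [511.5, 363.2, 123.2]]
top purpletop 124 [493.7 346.3 120.7] [[485.4, 341.0, 101.3], [500.9, 356.0, 124.4]]
top purple 462 [432.6 154.4  54. ] [[410.0, 139.4, 50.0], [448.7, 177.6, 124.6]]
top purpletop 116 [431.1 156.  122.2] [[422.2, 12.5, 102.7], [584.9, 166.2, 946.2]]
top tray 5359 [ 506.1 -271.8    4.8] [[431.
[... 882 characters left out ...]
38281, 249.12557983398438), (75.69014739990234, 70.35324096679688), 85.19635772705078)
side purple 334 [489.1 344.6  65.4] [[471.9, 330.2, 48.7], [506.1, 364.8, 121.7]]
side purpletop 80 [490.4 345.3 116.6] [[483.1, 339.2, 101.7], [499.2, 357.3, 122.9]]
side purple 495 [425.7 153.2  63.3] [[406.1, -514.7, 47.7], [450.0, 171.8, 123.0]]
side purpletop 122 [425.7 153.9 117.8] [[247.6, -683.9, 101.6], [435.8, 165.5, 936.9]]
side tray 6976 [ 505.8 -271.8    4. ] [[428.5, -345.6, 0.4], [587.4, -199.3, 21.8]]
  rect ((553.41748046875, -395.2671813964844), (175.5884246826172, 423.6722412109375), 20.87166404724121)
side traytop 961 [ 500.1 -286.9   20.2] [[418.7, -354.6, 15.4], [596.0, -192.3, 24.0]]
```

```bash
cat > c.py <<'E'
from h import *
for c in ('top','side'):
    im=cv2.imread(f'pics/{c}1.png');P=np.load(c+'.npy');hsv=cv2.cvtColor(im,cv2.COLOR_BGR2HSV).astype(int)
    H,S,V=hsv[...,0],hsv[...,1],hsv[...,2];x,y,z=P[...,0],P[...,1],P[...,2]
    near=lambda X,Y,R:(np.hypot(x-X,y-Y)<R)
    Q=P[near(537,15,30)&(z>103)&(z<112)&(S<60)];print(c,'spindle',len(Q),cv2.minEnclosingCircle(Q[:,:2].astype(np.float32)),np.median(Q,0).round(1))
    m=near(537,15,50)&(z>85)&(z<115)&((H<8)|(H>172))&(S>90);Q=P[m];print('red',len(Q),Q.mean(0).round(1),cv2.minAreaRect(Q[:,:2].astype(np.float32)))
    m=near(537,15,50)&(z>85)&(z<115)&(V<75);Q=P[m];print('dark',len(Q),cv2.minEnclosingCircle(Q[:,:2].astype(np.float32)))
    m=near(537,15,50)&(z>85)&(z<125)&(H>8)&(H<30)&(S>70);n,l,st,ce=cv2.connectedComponentsWithStats(m.astype(np.uint8))
    for i in range(1,n):print('brass',st[i,4],P[l==i].mean(0).round(1))
    m=near(498,248,60)&(abs(z-61)<5)&(y<295);m=cv2.morphologyEx(m.astype(np.uint8),cv2.MORPH_OPEN,np.ones((3,3)))>0
    Q=P[m];print('stand',len(Q),np.percentile(Q,[1,99],axis=0).round(1).tolist(),cv2.minAreaRect(Q[:,:2].astype(np.float32)))
    m=near(498,248,45)&(abs(z-63)<6)&(V<55);Q=P[m];print('collar',len(Q),cv2.minEnclosingCircle(Q[:,:2].astype(np.float32)) if len(Q) else '')
    m=near(494,247,20)&(z>75)&(z<140)&(H<18)&(S>120);Q=P[m];print('handle',len(Q),np.percentile(Q,[2,98],axis=0).round(1).tolist(),cv2.minAreaRect(Q[:,:2].astype(np.float32)))
    for X in ([494,247,134],[494,247,64],[540,15,107],[505,9,97]): print(np.round(proj(c,X)),end=' ')
    print()
t=cv2.imread('pics/top1.png');s=cv2.imread('pics/side1.png')
rs=lambda a:cv2.resize(a,(400,300),interpolation=cv2.INTER_CUBIC)
A=np.vstack([np.hstack([rs(t[272:332,145:225]),rs(t[253:313,276:356])]),np.hstack([rs(s[145:205,180:260]),rs(s[203:263,246:326])])])
cv2.imwrite('pics/z.png',cv2.convertScaleAbs(A,alpha=1.6))
E
python3 c.py
```

```text
top spindle 297 ((540.7864990234375, 19.51939582824707), 23.101215362548828) [538.5  15.3 107. ]
red 36 [505.9   9.2  99.4] ((505.4704284667969, 8.951387405395508), (10.751822471618652, 9.098522186279297), 89.45093536376953)
dark 173 ((536.1766357421875, 15.40817928314209), 26.03114128112793)
brass 14 [521.1  -2.6  98.4]
brass 17 [517.4  11.4 103.8]
stand 1450 [[445.0, 213.5, 57.0], [535.3, 285.1, 65.7]] ((490.2070007324219, 250.21817016601562), (71.02128601074219, 90.31105041503906), 85.13524627685547)
collar 309 ((491.8214416503906, 248.8440704345703), 23.08096694946289)
handle 205 [[484.1, 240.8, 78.0], [501.0, 257.0, 136.6]] ((492.1572265625, 249.37289428710938), (16.49129295349121, 16.79413604736328), 80.65902709960938)
[180. 305.] [191. 301.] [315. 274.] [319. 294.] 
side spindle 165 ((536.05126953125, 13.042972564697266), 17.866867065429688) [536.2  13.4 106.1]
red 35 [504.8   9.3  97.6] ((504.03497314453125, 12.773103713989258), (9.603172302246094, 23.551677703857422), 6.008879661560059)
dark 255 ((532.3478393554688, 14.861369132995605), 31.743494033813477)
brass 19 [517.3  11.1 102.4]
brass 29 [519.5  -3.6  95.8]
stand 712 [[445.6, 212.6, 56.2], [532.6, 285.0, 65.1]] ((488.3279724121094, 249.75680541992188), (75.09855651855469, 89.67154693603516), 84.89804077148438)
collar 210 ((499.45867919921875, 239.94332885742188), 36.95846939086914)
handle 185 [[481.7, 238.8, 77.4], [497.4, 254.6, 135.1]] ((490.16693115234375, 248.44497680664062), (21.355680465698242, 15.974078178405762), 80.91498565673828)
[219. 155.] [224. 179.] [287. 226.] [273. 238.]
```

View pics/z.png

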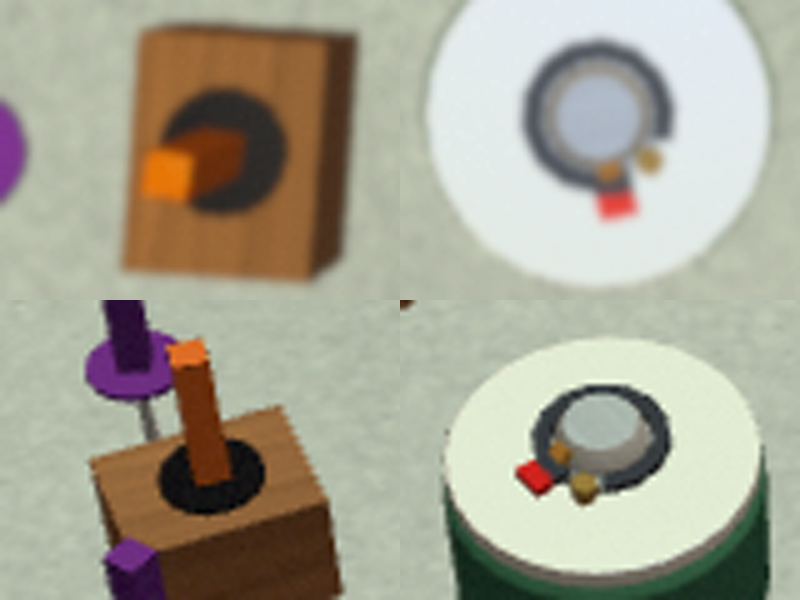

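The close-up confirms the measurements:
- **Canister:** axis about (537, 14.5), yaw about 0.166 rad from the catch and the red lug.
- **Pick:** axis about (491, 249).
- **Stand:** centre about (489.5, 250), yaw about -0.085 rad.
- **Heights:** they match the text.

I'm moving above the pick.

Request:
move_arm([
  {"rz": 6.83, "gripper": 1},
  {"rz": 6.83},
  {"rz": 6.83},
  {"rz": 6.83},
  {"tx": 0.95, "ty": -4.78},
  {"tx": 0.95, "ty": -4.78},
  {"tx": 0.95, "ty": -4.78},
  {"tx": 0.95, "ty": -4.78},
  {"tx": 0.95, "ty": -4.78},
  {"tx": 0.95, "ty": -4.78},
  {"tx": 0.95, "ty": -4.78},
  {"tx": 0.95, "ty": -4.78},
], squeeze=70)

```text
invalid input
```

Request:
move_arm([
  {"tx": 0.95, "ty": -4.78},
  {"tx": 0.95, "ty": -4.78},
  {"tx": 0.95, "ty": -4.78},
  {"tx": 0.95, "ty": -4.78},
  {"tx": 0.95, "ty": -4.78},
  {"tx": 0.95, "ty": -4.78},
  {"tx": 0.95, "ty": -4.78},
  {"tx": 0.95, "ty": -4.78},
  {"tx": 0.95, "ty": -4.78},
  {"tx": 0.95, "ty": -4.78},
  {},
  {},
])

```text
invalid input
```

```bash
cat > d.py <<'E'
# usage: d.py x y z yaw : remaining increments in tool axes (cm, deg)
import sys;from h import *
from scipy.spatial.transform import Rotation as Ro
s=r.sense();R=Ro.from_euler('xyz',s['tcp_rot']).as_matrix();p=s['eef_pos']
print('t',round(s['clock'],2),'p',p.round(1),'rpy',s['tcp_rot'].round(3),'F',s['contact_force'].round(1),'open',round(s['opening'],3),'q',s['qpos'].round(2))
if len(sys.argv)>4:
    x,y,z,w=map(float,sys.argv[1:5]);G=Ro.from_euler('xyz',[np.pi,0,w])
    print('now axes',(R.T@(np.array([x,y,z])-p)/10).round(2),'rot',np.degrees((Ro.from_matrix(R).inv()*G).as_rotvec()).round(2),'after-turn axes',(G.as_matrix().T@(np.array([x,y,z])-p)/10).round(2))
E
python3 d.py 491.2 249 90 -0.12
```

```text
t 0.9 p [ 218.3 -585.7  201.9] rpy [ 3.141 -0.     0.357] F [0.5 0.3 0.3] open 0.997 q [-1.22  0.35  1.63  0.    1.16 -0.  ]
now axes [ 54.72 -68.68  11.18] rot [ 1.000e-02 -0.000e+00  2.732e+01] after-turn axes [ 17.1  -86.13  11.19]
```

Request:
move_arm([
  {"tx": 0, "ty": 0, "tz": 0, "rx": 0, "ry": 0, "rz": 6.83, "gripper": 1},
  {"tx": 0, "ty": 0, "tz": 0, "rx": 0, "ry": 0, "rz": 6.83, "gripper": 1},
  {"tx": 0, "ty": 0, "tz": 0, "rx": 0, "ry": 0, "rz": 6.83, "gripper": 1},
  {"tx": 0, "ty": 0, "tz": 0, "rx": 0, "ry": 0, "rz": 6.83, "gripper": 1},
  {"tx": 0.95, "ty": -4.78, "tz": 0, "rx": 0, "ry": 0, "rz": 0, "gripper": 1},
  {"tx": 0.95, "ty": -4.78, "tz": 0, "rx": 0, "ry": 0, "rz": 0, "gripper": 1},
  {"tx": 0.95, "ty": -4.78, "tz": 0, "rx": 0, "ry": 0, "rz": 0, "gripper": 1},
  {"tx": 0.95, "ty": -4.78, "tz": 0, "rx": 0, "ry": 0, "rz": 0, "gripper": 1},
  {"tx": 0.95, "ty": -4.78, "tz": 0, "rx": 0, "ry": 0, "rz": 0, "gripper": 1},
  {"tx": 0.95, "ty": -4.78, "tz": 0, "rx": 0, "ry": 0, "rz": 0, "gripper": 1},
  {"tx": 0.95, "ty": -4.78, "tz": 0, "rx": 0, "ry": 0, "rz": 0, "gripper": 1},
  {"tx": 0.95, "ty": -4.78, "tz": 0, "rx": 0, "ry": 0, "rz": 0, "gripper": 1},
], squeeze=70)

```text
clock: 2.1
eef_pos: [339.8, -213.4, 202.2]
tcp_rot: [3.141, -0.001, -0.121]
contact_force: [0.5, -0.5, -0.2]
opening: 1.002
```

Request:
move_arm([
  {"tx": 0.95, "ty": -4.78, "gripper": 1},
  {"tx": 0.95, "ty": -4.78, "gripper": 1},
  {"tx": 0.95, "ty": -4.78, "gripper": 1},
  {"tx": 0.95, "ty": -4.78, "gripper": 1},
  {"tx": 0.95, "ty": -4.78, "gripper": 1},
  {"tx": 0.95, "ty": -4.78, "gripper": 1},
  {"tx": 0.95, "ty": -4.78, "gripper": 1},
  {"tx": 0.95, "ty": -4.78, "gripper": 1},
  {"tx": 0.95, "ty": -4.78, "gripper": 1},
  {"tx": 0.95, "ty": -4.78, "gripper": 1},
], squeeze=70)

```text
invalid input
```

Request:
move_arm([
  {"tx": 0.95, "ty": -4.78, "tz": 0, "rx": 0, "ry": 0, "rz": 0, "gripper": 1},
  {"tx": 0.95, "ty": -4.78, "tz": 0, "rx": 0, "ry": 0, "rz": 0, "gripper": 1},
  {"tx": 0.95, "ty": -4.78, "tz": 0, "rx": 0, "ry": 0, "rz": 0, "gripper": 1},
  {"tx": 0.95, "ty": -4.78, "tz": 0, "rx": 0, "ry": 0, "rz": 0, "gripper": 1},
  {"tx": 0.95, "ty": -4.78, "tz": 0, "rx": 0, "ry": 0, "rz": 0, "gripper": 1},
  {"tx": 0.95, "ty": -4.78, "tz": 0, "rx": 0, "ry": 0, "rz": 0, "gripper": 1},
  {"tx": 0.95, "ty": -4.78, "tz": 0, "rx": 0, "ry": 0, "rz": 0, "gripper": 1},
  {"tx": 0.95, "ty": -4.78, "tz": 0, "rx": 0, "ry": 0, "rz": 0, "gripper": 1},
  {"tx": 0.95, "ty": -4.78, "tz": 0, "rx": 0, "ry": 0, "rz": 0, "gripper": 1},
  {"tx": 0.95, "ty": -4.78, "tz": 0, "rx": 0, "ry": 0, "rz": 0, "gripper": 1},
  {"tx": 0, "ty": 0, "tz": 0, "rx": 0, "ry": 0, "rz": 0, "gripper": 1},
], squeeze=70)

```text
clock: 3.2
eef_pos: [492.9, 253.3, 202.0]
tcp_rot: [-3.139, -0.002, -0.117]
contact_force: [1.2, -0.5, -1.1]
opening: 0.997
```

```bash
python3 d.py 491.2 249 90 -0.12
```

```text
t 3.2 p [492.9 253.3 202. ] rpy [-3.139e+00 -2.000e-03 -1.170e-01] F [ 1.2 -0.5 -1.1] open 0.997 q [0.47 0.24 1.79 0.   1.11 2.16]
now axes [-0.13  0.47 11.2 ] rot [-0.14 -0.09  0.19] after-turn axes [-0.11  0.45 11.2 ]
```

Request:
move_arm([
  {"tx": 0, "ty": 0, "tz": 2.8, "rx": 0, "ry": 0, "rz": 0, "gripper": 1},
  {"tx": 0, "ty": 0, "tz": 2.8, "rx": 0, "ry": 0, "rz": 0, "gripper": 1},
  {"tx": 0, "ty": 0, "tz": 2.8, "rx": 0, "ry": 0, "rz": 0, "gripper": 1},
  {"tx": 0, "ty": 0, "tz": 2.8, "rx": 0, "ry": 0, "rz": 0, "gripper": 1},
  {"tx": 0, "ty": 0, "tz": 0, "rx": 0, "ry": 0, "rz": 0, "gripper": 1},
  {"tx": 0, "ty": 0, "tz": 0, "rx": 0, "ry": 0, "rz": 0, "gripper": 1},
], squeeze=70)

```text
clock: 3.8
eef_pos: [491.0, 247.8, 90.2]
tcp_rot: [3.141, 0.001, -0.12]
contact_force: [0.6, -0.2, 0.6]
opening: 1.001
```

```bash
python3 d.py 491.2 249 90 -0.12
```

```text
t 3.8 p [491.  247.8  90.2] rpy [ 3.141e+00  1.000e-03 -1.200e-01] F [ 0.6 -0.2  0.6] open 1.001 q [ 0.46  0.37  1.89 -0.    0.88  2.16]
now axes [ 0.01 -0.12  0.02] rot [ 0.03  0.04 -0.01] after-turn axes [ 0.01 -0.12  0.02]
```

Request:
move_arm([
  {"tx": 0, "ty": -0.12, "tz": 0, "rx": 0, "ry": 0, "rz": 0, "gripper": -1},
  {"tx": 0, "ty": 0, "tz": 0, "rx": 0, "ry": 0, "rz": 0, "gripper": -1},
  {"tx": 0, "ty": 0, "tz": 0, "rx": 0, "ry": 0, "rz": 0, "gripper": -1},
  {"tx": 0, "ty": 0, "tz": 0, "rx": 0, "ry": 0, "rz": 0, "gripper": -1},
  {"tx": 0, "ty": 0, "tz": 0, "rx": 0, "ry": 0, "rz": 0, "gripper": -1},
  {"tx": 0, "ty": 0, "tz": 0, "rx": 0, "ry": 0, "rz": 0, "gripper": -1},
  {"tx": 0, "ty": 0, "tz": 0, "rx": 0, "ry": 0, "rz": 0, "gripper": -1},
  {"tx": 0, "ty": 0, "tz": 0, "rx": 0, "ry": 0, "rz": 0, "gripper": -1},
  {"tx": 0, "ty": 0, "tz": 0, "rx": 0, "ry": 0, "rz": 0, "gripper": -1},
  {"tx": 0, "ty": 0, "tz": 0, "rx": 0, "ry": 0, "rz": 0, "gripper": -1},
], squeeze=80)

```text
clock: 4.8
eef_pos: [491.6, 249.7, 90.5]
tcp_rot: [-3.141, -0.001, -0.12]
contact_force: [-1.1, 0.8, 5.3]
opening: 0.157
```

```bash
python3 d.py 491.2 249 220 -0.12
```

```text
t 4.8 p [491.6 249.7  90.5] rpy [-3.141e+00 -1.000e-03 -1.200e-01] F [-1.1  0.8  5.3] open 0.157 q [0.47 0.37 1.89 0.   0.88 2.16]
now axes [ -0.02   0.06 -12.95] rot [-0.04 -0.04 -0.  ] after-turn axes [ -0.03   0.07 -12.95]
```

Request:
move_arm([
  {"tx": 0, "ty": 0, "tz": -1, "rx": 0, "ry": 0, "rz": 0, "gripper": -1},
  {"tx": 0, "ty": 0, "tz": -3, "rx": 0, "ry": 0, "rz": 0, "gripper": -1},
  {"tx": 0, "ty": 0, "tz": -3, "rx": 0, "ry": 0, "rz": 0, "gripper": -1},
  {"tx": 0, "ty": 0, "tz": -3, "rx": 0, "ry": 0, "rz": 0, "gripper": -1},
  {"tx": 0, "ty": 0, "tz": -3, "rx": 0, "ry": 0, "rz": 0, "gripper": -1},
  {"tx": 0, "ty": 0, "tz": 0, "rx": 0, "ry": 0, "rz": 0, "gripper": -1},
  {"tx": 0, "ty": 0, "tz": 0, "rx": 0, "ry": 0, "rz": 0, "gripper": -1},
], squeeze=80)

```text
clock: 5.5
eef_pos: [491.4, 249.3, 220.6]
tcp_rot: [-3.141, -0.001, -0.12]
contact_force: [-0.4, 0.6, -1.3]
opening: 0.161
```

```bash
cat > e.py <<'E'
from h import *
s=r.sense();p=s['eef_pos'];print(p.round(1),s['contact_force'].round(1))
o=[]
for c in ('side','top'):
    im,d=r.grab_frame(c);P=cloud(c,d);np.save('p_'+c,P);save(im,'p_'+c+'.png')
    u,v=map(int,proj(c,p-[0,0,50]));print(c,u,v)
    o.append(cv2.resize(im[v-60:v+60,u-65:u+65],(400,370),interpolation=cv2.INTER_CUBIC))
    Q=P.reshape(-1,3);m=(np.hypot(Q[:,0]-p[0],Q[:,1]-p[1])<40)&(Q[:,2]<p[2]-15)&(Q[:,2]>70)
    q=Q[m];m2=q[:,2]<p[2]-34
    print('below collar',m2.sum(),'zmin',np.sort(q[:,2])[:12].round(1));b=q[q[:,2]<np.percentile(q[m2][:,2],30)];print(b.round(0)[:25].tolist())
save(cv2.convertScaleAbs(np.hstack(o),alpha=1.6),'pk.png')
E
python3 e.py
```

```text
[491.4 249.3 220.6] [-0.4  0.6 -1.3]
side 214 141
below collar 55 zmin [133.8 134.2 134.7 135.2 135.4 135.4 135.9 136.1 136.1 136.3 136.6 136.8]
[[499.0, 253.0, 137.0], [501.0, 252.0, 136.0], [488.0, 254.0, 138.0], [494.0, 250.0, 138.0], [496.0, 251.0, 136.0], [498.0, 250.0, 136.0], [501.0, 251.0, 134.0], [502.0, 250.0, 135.0], [489.0, 250.0, 137.0], [491.0, 248.0, 138.0], [494.0, 246.0, 138.0], [497.0, 248.0, 135.0], [499.0, 246.0, 136.0], [501.0, 246.0, 135.0], [488.0, 246.0, 138.0], [490.0, 248.0, 135.0], [493.0, 249.0, 134.0]]
top 171 309
below collar 3 zmin [136.  138.5 138.9 190.  190.1 190.8 190.8 190.8 190.8 190.8 191.  191. ]
[[501.0, 246.0, 136.0]]
```

View pics/pk.png

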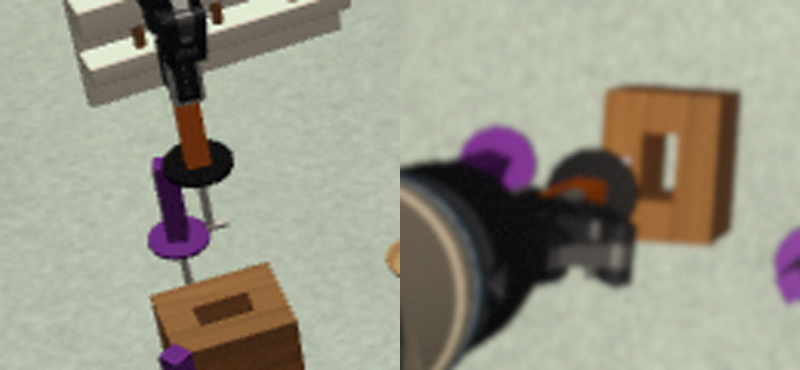

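The pick is held upright with its toe towards +x, and the toe shows at z of about 135 to 138 with the TCP at 220.6. Next I'll carry it to the front edge of the lid.

```bash
python3 d.py 482.8 5.4 220 0.166;python3 d.py 482.8 5.4 183 0.166
```

```text
t 5.6 p [490.5 248.9 218.9] rpy [ 3.141e+00  1.000e-03 -1.200e-01] F [ 0.6  0.3 -1.6] open 0.164 q [ 0.47  0.22  1.78 -0.    1.15  2.16]
now axes [ 2.15 24.26 -0.09] rot [  0.05   0.09 -16.39] after-turn axes [-4.78 23.88 -0.11]
t 5.6 p [490.5 248.9 218.9] rpy [ 3.141e+00  1.000e-03 -1.200e-01] F [ 0.6  0.3 -1.6] open 0.164 q [ 0.47  0.22  1.78 -0.    1.15  2.16]
now axes [ 2.16 24.26  3.61] rot [  0.05   0.09 -16.39] after-turn axes [-4.78 23.88  3.59]
```

Request:
move_arm([
  {"tx": 0, "ty": 0, "tz": 0, "rx": 0, "ry": 0, "rz": -8.2, "gripper": -1},
  {"tx": 0, "ty": 0, "tz": 0, "rx": 0, "ry": 0, "rz": -8.2, "gripper": -1},
  {"tx": -0.8, "ty": 3.98, "tz": 0, "rx": 0, "ry": 0, "rz": 0, "gripper": -1},
  {"tx": -0.8, "ty": 3.98, "tz": 0, "rx": 0, "ry": 0, "rz": 0, "gripper": -1},
  {"tx": -0.8, "ty": 3.98, "tz": 0, "rx": 0, "ry": 0, "rz": 0, "gripper": -1},
  {"tx": -0.8, "ty": 3.98, "tz": 0, "rx": 0, "ry": 0, "rz": 0, "gripper": -1},
  {"tx": -0.8, "ty": 3.98, "tz": 0, "rx": 0, "ry": 0, "rz": 0, "gripper": -1},
  {"tx": -0.8, "ty": 3.98, "tz": 0, "rx": 0, "ry": 0, "rz": 0, "gripper": -1},
  {"tx": 0, "ty": 0, "tz": 1.5, "rx": 0, "ry": 0, "rz": 0, "gripper": -1},
  {"tx": 0, "ty": 0, "tz": 1.5, "rx": 0, "ry": 0, "rz": 0, "gripper": -1},
  {"tx": 0, "ty": 0, "tz": 0, "rx": 0, "ry": 0, "rz": 0, "gripper": -1},
  {"tx": 0, "ty": 0, "tz": 0, "rx": 0, "ry": 0, "rz": 0, "gripper": -1},
], squeeze=80)

```text
clock: 6.8
eef_pos: [482.7, 5.9, 189.2]
tcp_rot: [-3.141, 0.002, 0.166]
contact_force: [-0.6, 0.0, -0.6]
opening: 0.156
```

```bash
cat > f.py <<'E'
# toe vs lug, from the side and top clouds
from h import *
s=r.sense();p=s['eef_pos'];print(round(s['clock'],2),p.round(1),s['contact_force'].round(1))
o=[]
for c in ('side','top'):
    im,d=r.grab_frame(c);P=cloud(c,d);hsv=cv2.cvtColor(im,cv2.COLOR_RGB2HSV).astype(int);H,S,V=[hsv[...,i] for i in range(3)]
    x,y,z=[P[...,i] for i in range(3)]
    m=(np.hypot(x-537,y-14.5)<50)&(z>85)&(z<125)&((H<8)|(H>172))&(S>110);print(c,'red',m.sum(),P[m].mean(0).round(1) if m.any() else '')
    m=(np.hypot(x-p[0],y-p[1])<20)&(z<p[2]-36)&(z>95)&(np.hypot(x-537,y-14.5)>33);q=P[m];q=q[np.argsort(q[:,2])] 
    print('shaft/toe',len(q),q[:14].round(0).tolist())
    u,v=map(int,proj(c,[510,10,100]));o.append(cv2.resize(im[v-45:v+45,u-48:u+48],(400,375),interpolation=cv2.INTER_CUBIC))
save(cv2.convertScaleAbs(np.hstack(o),alpha=1.6),'toe.png')
E
python3 f.py
```

```text
6.8 [482.7   5.9 189.2] [-0.6  0.  -0.6]
side red 32 [504.9   8.6  98. ]
shaft/toe 62 [[499.0, 14.0, 95.0], [501.0, 9.0, 96.0], [502.0, 2.0, 96.0], [501.0, 13.0, 99.0], [501.0, 9.0, 99.0], [502.0, 6.0, 99.0], [499.0, 4.0, 99.0], [499.0, 13.0, 100.0], [499.0, 10.0, 100.0], [502.0, 11.0, 100.0], [485.0, 6.0, 102.0], [479.0, 6.0, 103.0], [478.0, 9.0, 104.0], [494.0, 6.0, 104.0]]
top red 34 [505.7   9.3  99.6]
shaft/toe 3 [[502.0, 4.0, 97.0], [501.0, 11.0, 99.0], [501.0, 13.0, 100.0]]
```

Request:
move_arm([
  {"tx": 0, "ty": 0, "tz": 0.5, "rx": 0, "ry": 0, "rz": 0, "gripper": -1},
  {"tx": 0, "ty": 0, "tz": 0.4, "rx": 0, "ry": 0, "rz": 0, "gripper": -1},
  {"tx": 0, "ty": 0, "tz": 0, "rx": 0, "ry": 0, "rz": 0, "gripper": -1},
  {"tx": 0, "ty": 0, "tz": 0, "rx": 0, "ry": 0, "rz": 0, "gripper": -1},
  {"tx": 0, "ty": 0, "tz": 0, "rx": 0, "ry": 0, "rz": 0, "gripper": -1},
], squeeze=80)

```text
clock: 7.4
eef_pos: [483.5, 5.9, 181.0]
tcp_rot: [3.142, -0.0, 0.166]
contact_force: [0.0, 0.1, -1.1]
opening: 0.161
```

Request:
move_arm([
  {"tx": 0, "ty": 0, "tz": 0.1, "rx": 0, "ry": 0, "rz": 0, "gripper": -1},
  {"tx": 0, "ty": 0, "tz": 0.1, "rx": 0, "ry": 0, "rz": 0, "gripper": -1},
  {"tx": 0, "ty": 0, "tz": 0, "rx": 0, "ry": 0, "rz": 0, "gripper": -1},
  {"tx": 0, "ty": 0, "tz": 0, "rx": 0, "ry": 0, "rz": 0, "gripper": -1},
], squeeze=80)

```text
clock: 7.8
eef_pos: [483.4, 5.8, 178.9]
tcp_rot: [3.142, 0.0, 0.166]
contact_force: [-0.0, 0.5, -0.4]
opening: 0.157
```

Request:
move_arm([
  {"tx": 0, "ty": 0, "tz": 0.1, "rx": 0, "ry": 0, "rz": 0, "gripper": -1},
  {"tx": 0, "ty": 0, "tz": 0, "rx": 0, "ry": 0, "rz": 0, "gripper": -1},
  {"tx": 0, "ty": 0, "tz": 0, "rx": 0, "ry": 0, "rz": 0, "gripper": -1},
], squeeze=80)

```text
clock: 8.1
eef_pos: [483.4, 5.8, 177.8]
tcp_rot: [-3.142, 0.0, 0.166]
contact_force: [-0.1, -0.1, -0.3]
opening: 0.161
```

Request:
move_arm([
  {"tx": 0, "ty": 0, "tz": 0.1, "rx": 0, "ry": 0, "rz": 0, "gripper": -1},
  {"tx": 0, "ty": 0, "tz": 0, "rx": 0, "ry": 0, "rz": 0, "gripper": -1},
  {"tx": 0, "ty": 0, "tz": 0, "rx": 0, "ry": 0, "rz": 0, "gripper": -1},
], squeeze=80)

```text
clock: 8.4
eef_pos: [483.4, 5.8, 176.8]
tcp_rot: [3.142, 0.0, 0.166]
contact_force: [-0.4, -0.0, -1.4]
opening: 0.159
```

Request:
move_arm([
  {"tx": 0, "ty": 0, "tz": 0.07, "rx": 0, "ry": 0, "rz": 0, "gripper": -1},
  {"tx": 0, "ty": 0, "tz": 0, "rx": 0, "ry": 0, "rz": 0, "gripper": -1},
  {"tx": 0, "ty": 0, "tz": 0, "rx": 0, "ry": 0, "rz": 0, "gripper": -1},
], squeeze=80)

```text
clock: 8.7
eef_pos: [483.4, 5.8, 176.2]
tcp_rot: [-3.142, 0.0, 0.166]
contact_force: [-0.5, -0.7, -0.5]
opening: 0.159
```

Request:
move_arm([
  {"tx": 0, "ty": 0, "tz": 0.07, "rx": 0, "ry": 0, "rz": 0, "gripper": -1},
  {"tx": 0, "ty": 0, "tz": 0, "rx": 0, "ry": 0, "rz": 0, "gripper": -1},
  {"tx": 0, "ty": 0, "tz": 0, "rx": 0, "ry": 0, "rz": 0, "gripper": -1},
], squeeze=80)

```text
clock: 9.0
eef_pos: [483.4, 5.8, 175.5]
tcp_rot: [-3.142, 0.0, 0.166]
contact_force: [-0.4, -0.2, -0.3]
opening: 0.161
```

Request:
move_arm([
  {"tx": 0, "ty": 0, "tz": 0.07, "rx": 0, "ry": 0, "rz": 0, "gripper": -1},
  {"tx": 0, "ty": 0, "tz": 0, "rx": 0, "ry": 0, "rz": 0, "gripper": -1},
  {"tx": 0, "ty": 0, "tz": 0, "rx": 0, "ry": 0, "rz": 0, "gripper": -1},
], squeeze=80)

```text
clock: 9.3
eef_pos: [483.5, 5.8, 174.9]
tcp_rot: [3.142, -0.0, 0.166]
contact_force: [-0.1, 0.4, 1.8]
opening: 0.156
```

Request:
move_arm([
  {"tx": 0, "ty": 0, "tz": 0.05, "rx": 0, "ry": 0, "rz": 0, "gripper": -1},
  {"tx": 0, "ty": 0, "tz": 0, "rx": 0, "ry": 0, "rz": 0, "gripper": -1},
  {"tx": 0, "ty": 0, "tz": 0, "rx": 0, "ry": 0, "rz": 0, "gripper": -1},
], squeeze=80)

```text
clock: 9.6
eef_pos: [483.6, 5.8, 174.5]
tcp_rot: [3.142, -0.0, 0.166]
contact_force: [-0.5, -0.2, 3.3]
opening: 0.157
```

Contact shows at TCP z of about 175.1, which gives a toe reach of about 54.6 mm and agrees with the camera. I'm raising 1.4 mm and sliding under the lug.

Request:
move_arm([
  {"tx": 0, "ty": 0, "tz": -0.14, "rx": 0, "ry": 0, "rz": 0, "gripper": -1},
  {"tx": 0, "ty": 0, "tz": 0, "rx": 0, "ry": 0, "rz": 0, "gripper": -1},
  {"tx": 0.2, "ty": 0, "tz": 0, "rx": 0, "ry": 0, "rz": 0, "gripper": -1},
  {"tx": 0.2, "ty": 0, "tz": 0, "rx": 0, "ry": 0, "rz": 0, "gripper": -1},
  {"tx": 0.2, "ty": 0, "tz": 0, "rx": 0, "ry": 0, "rz": 0, "gripper": -1},
  {"tx": 0, "ty": 0, "tz": 0, "rx": 0, "ry": 0, "rz": 0, "gripper": -1},
  {"tx": 0, "ty": 0, "tz": 0, "rx": 0, "ry": 0, "rz": 0, "gripper": -1},
], squeeze=80)

```text
clock: 10.3
eef_pos: [489.3, 6.8, 175.6]
tcp_rot: [-3.142, 0.0, 0.166]
contact_force: [0.3, -0.2, -1.0]
opening: 0.156
```

Request:
move_arm([
  {"tx": 0.2, "ty": 0, "tz": 0, "rx": 0, "ry": 0, "rz": 0, "gripper": -1},
  {"tx": 0.15, "ty": 0, "tz": 0, "rx": 0, "ry": 0, "rz": 0, "gripper": -1},
  {"tx": 0, "ty": 0, "tz": 0, "rx": 0, "ry": 0, "rz": 0, "gripper": -1},
  {"tx": 0, "ty": 0, "tz": 0, "rx": 0, "ry": 0, "rz": 0, "gripper": -1},
], squeeze=80)

```text
clock: 10.7
eef_pos: [492.8, 7.4, 175.7]
tcp_rot: [-3.142, 0.0, 0.166]
contact_force: [0.2, 0.5, 0.2]
opening: 0.159
```

```bash
python3 f.py
```

```text
10.7 [492.8   7.4 175.7] [0.2 0.5 0.2]
side red 34 [504.6   8.3  98. ]
shaft/toe 43 [[488.0, 9.0, 95.0], [500.0, 7.0, 96.0], [491.0, 6.0, 96.0], [493.0, 5.0, 97.0], [494.0, 7.0, 97.0], [502.0, 7.0, 98.0], [501.0, 13.0, 98.0], [494.0, 8.0, 98.0], [503.0, 9.0, 98.0], [504.0, 2.0, 98.0], [490.0, 7.0, 98.0], [500.0, 11.0, 98.0], [500.0, 7.0, 99.0], [499.0, 14.0, 99.0]]
top red 0 
shaft/toe 0 []
```

View pics/toe.png

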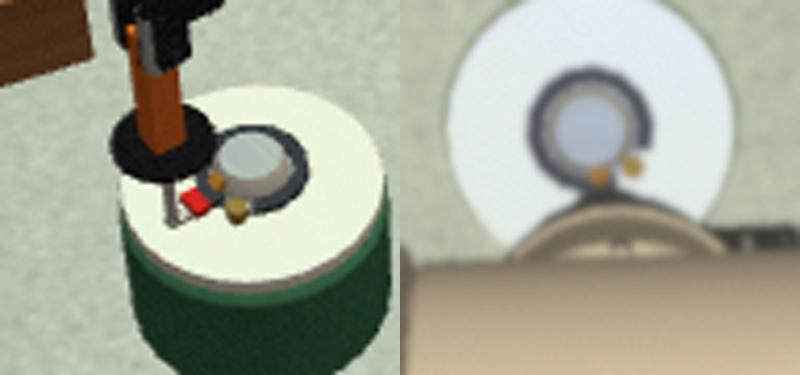

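The side view at (180, 215) shows the toe reaching under the red lug, with the shaft still about 4 mm in front of it. I'll advance 2 mm more and lift gently.

Request:
move_arm([
  {"tx": 0.2, "ty": 0, "tz": 0, "rx": 0, "ry": 0, "rz": 0, "gripper": -1},
  {"tx": 0, "ty": 0, "tz": 0, "rx": 0, "ry": 0, "rz": 0, "gripper": -1},
  {"tx": 0, "ty": 0, "tz": -0.15, "rx": 0, "ry": 0, "rz": 0, "gripper": -1},
  {"tx": 0, "ty": 0, "tz": -0.15, "rx": 0, "ry": 0, "rz": 0, "gripper": -1},
  {"tx": 0, "ty": 0, "tz": 0, "rx": 0, "ry": 0, "rz": 0, "gripper": -1},
  {"tx": 0, "ty": 0, "tz": 0, "rx": 0, "ry": 0, "rz": 0, "gripper": -1},
], squeeze=80)

```text
clock: 11.4
eef_pos: [494.6, 7.7, 178.7]
tcp_rot: [-3.142, 0.0, 0.166]
contact_force: [0.6, -0.5, -0.7]
opening: 0.157
```

Request:
move_arm([
  {"tx": 0, "ty": 0, "tz": -0.1, "rx": 0, "ry": 0, "rz": 0, "gripper": -1},
  {"tx": 0, "ty": 0, "tz": -0.1, "rx": 0, "ry": 0, "rz": 0, "gripper": -1},
  {"tx": 0, "ty": 0, "tz": 0, "rx": 0, "ry": 0, "rz": 0, "gripper": -1},
  {"tx": 0, "ty": 0, "tz": 0, "rx": 0, "ry": 0, "rz": 0, "gripper": -1},
], squeeze=80)

```text
clock: 11.8
eef_pos: [494.4, 7.8, 180.3]
tcp_rot: [-3.141, 0.001, 0.166]
contact_force: [0.5, 0.6, -7.3]
opening: 0.159
```

Request:
move_arm([
  {"tx": 0, "ty": 0, "tz": -0.1, "rx": 0, "ry": 0, "rz": 0, "gripper": -1},
  {"tx": 0, "ty": 0, "tz": -0.1, "rx": 0, "ry": 0, "rz": 0, "gripper": -1},
  {"tx": 0, "ty": 0, "tz": 0, "rx": 0, "ry": 0, "rz": 0, "gripper": -1},
  {"tx": 0, "ty": 0, "tz": 0, "rx": 0, "ry": 0, "rz": 0, "gripper": -1},
], squeeze=80)

```text
clock: 12.2
eef_pos: [495.5, 7.7, 183.5]
tcp_rot: [3.141, -0.002, 0.166]
contact_force: [-0.4, -0.2, -1.3]
opening: 0.159
```

Request:
move_arm([
  {"tx": 0, "ty": 0, "tz": -0.1, "rx": 0, "ry": 0, "rz": 0, "gripper": -1},
  {"tx": 0, "ty": 0, "tz": -0.1, "rx": 0, "ry": 0, "rz": 0, "gripper": -1},
  {"tx": 0, "ty": 0, "tz": -0.1, "rx": 0, "ry": 0, "rz": 0, "gripper": -1},
  {"tx": 0, "ty": 0, "tz": 0, "rx": 0, "ry": 0, "rz": 0, "gripper": -1},
  {"tx": 0, "ty": 0, "tz": 0, "rx": 0, "ry": 0, "rz": 0, "gripper": -1},
], squeeze=80)

```text
clock: 12.7
eef_pos: [494.8, 7.7, 185.7]
tcp_rot: [-3.142, -0.0, 0.166]
contact_force: [-0.5, -0.0, -1.4]
opening: 0.161
```

```bash
python3 f.py
```

```text
12.7 [494.8   7.7 185.7] [-0.5 -0.  -1.4]
side red 34 [505.1   9.1 109.9]
shaft/toe 66 [[480.0, 1.0, 95.0], [494.0, 7.0, 100.0], [499.0, 8.0, 101.0], [501.0, 12.0, 102.0], [502.0, 6.0, 102.0], [498.0, 5.0, 102.0], [505.0, 7.0, 102.0], [500.0, 6.0, 102.0], [491.0, 9.0, 102.0], [497.0, 7.0, 103.0], [501.0, 8.0, 103.0], [498.0, 9.0, 104.0], [499.0, 8.0, 104.0], [499.0, 11.0, 104.0]]
top red 0 
shaft/toe 0 []
```

View pics/toe.png

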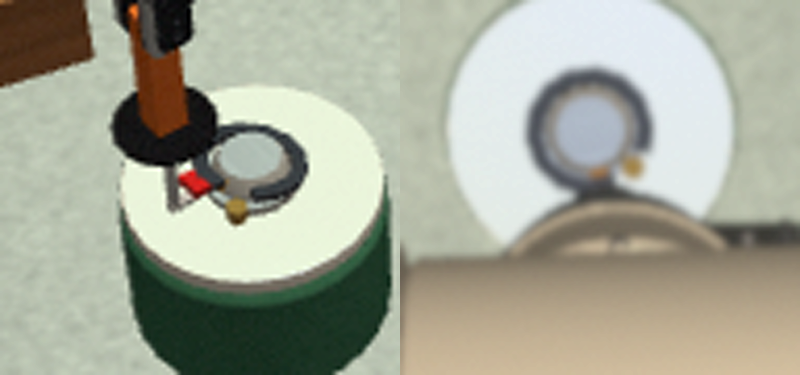

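The red end rose from z 98 to 109.9 and stays propped, with the force back to zero and the toe free below the lug. I'm withdrawing the pick and returning it.

Request:
move_arm([
  {"tx": 0, "ty": 0, "tz": 0.2, "rx": 0, "ry": 0, "rz": 0, "gripper": -1},
  {"tx": -0.5, "ty": 0, "tz": 0, "rx": 0, "ry": 0, "rz": 0, "gripper": -1},
  {"tx": -0.6, "ty": 0, "tz": 0, "rx": 0, "ry": 0, "rz": 0, "gripper": -1},
  {"tx": -0.9, "ty": 0, "tz": 0, "rx": 0, "ry": 0, "rz": 0, "gripper": -1},
  {"tx": -1, "ty": 0, "tz": 0, "rx": 0, "ry": 0, "rz": 0, "gripper": -1},
  {"tx": 0, "ty": 0, "tz": -2, "rx": 0, "ry": 0, "rz": 0, "gripper": -1},
  {"tx": 0, "ty": 0, "tz": -2, "rx": 0, "ry": 0, "rz": 0, "gripper": -1},
  {"tx": 0, "ty": 0, "tz": 0, "rx": 0, "ry": 0, "rz": 8.2, "gripper": -1},
  {"tx": 0, "ty": 0, "tz": 0, "rx": 0, "ry": 0, "rz": 8.2, "gripper": -1},
  {"tx": 0, "ty": 0, "tz": 0, "rx": 0, "ry": 0, "rz": 0, "gripper": -1},
], squeeze=80)

```text
clock: 13.8
eef_pos: [464.5, 2.7, 223.9]
tcp_rot: [-3.142, -0.0, -0.122]
contact_force: [-0.7, -0.5, -0.9]
opening: 0.159
```

```bash
python3 d.py 491.5 249.5 220 -0.12
```

```text
t 13.8 p [464.5   2.7 223.9] rpy [-3.142 -0.    -0.122] F [-0.7 -0.5 -0.9] open 0.159 q [0.   0.08 1.94 0.   1.13 1.7 ]
now axes [ -0.33 -24.83   0.39] rot [-0.   -0.02 -0.13] after-turn axes [ -0.27 -24.83   0.39]
```

Request:
move_arm([
  {"tx": -0.05, "ty": -4.14, "tz": 0, "rx": 0, "ry": 0, "rz": 0, "gripper": -1},
  {"tx": -0.05, "ty": -4.14, "tz": 0, "rx": 0, "ry": 0, "rz": 0, "gripper": -1},
  {"tx": -0.05, "ty": -4.14, "tz": 0, "rx": 0, "ry": 0, "rz": 0, "gripper": -1},
  {"tx": -0.05, "ty": -4.14, "tz": 0, "rx": 0, "ry": 0, "rz": 0, "gripper": -1},
  {"tx": -0.05, "ty": -4.14, "tz": 0, "rx": 0, "ry": 0, "rz": 0, "gripper": -1},
  {"tx": -0.05, "ty": -4.13, "tz": 0, "rx": 0, "ry": 0, "rz": 0, "gripper": -1},
  {"tx": 0, "ty": 0, "tz": 0, "rx": 0, "ry": 0, "rz": 0, "gripper": -1},
  {"tx": 0, "ty": 0, "tz": 0, "rx": 0, "ry": 0, "rz": 0, "gripper": -1},
  {"tx": 0, "ty": 0, "tz": 0, "rx": 0, "ry": 0, "rz": 0, "gripper": -1},
  {"tx": 0, "ty": 0, "tz": 0, "rx": 0, "ry": 0, "rz": 0, "gripper": -1},
], squeeze=80)

```text
clock: 14.8
eef_pos: [491.7, 248.5, 223.7]
tcp_rot: [3.141, 0.0, -0.12]
contact_force: [-0.5, 0.3, -0.4]
opening: 0.156
```

```bash
python3 d.py 491.5 249.5 92 -0.12
```

```text
t 14.8 p [491.7 248.5 223.7] rpy [ 3.141  0.    -0.12 ] F [-0.5  0.3 -0.4] open 0.156 q [ 0.47  0.22  1.77 -0.    1.16  2.16]
now axes [-0.03 -0.1  13.17] rot [ 0.02  0.01 -0.  ] after-turn axes [-0.03 -0.1  13.17]
```

Request:
move_arm([
  {"tx": 0, "ty": -0.08, "tz": 2.5, "rx": 0, "ry": 0, "rz": 0, "gripper": -1},
  {"tx": 0, "ty": 0, "tz": 2.5, "rx": 0, "ry": 0, "rz": 0, "gripper": -1},
  {"tx": 0, "ty": 0, "tz": 1.5, "rx": 0, "ry": 0, "rz": 0, "gripper": -1},
  {"tx": 0, "ty": 0, "tz": 0, "rx": 0, "ry": 0, "rz": 0, "gripper": -1},
  {"tx": 0, "ty": 0, "tz": 1, "rx": 0, "ry": 0, "rz": 0, "gripper": -1},
  {"tx": 0, "ty": 0, "tz": 1, "rx": 0, "ry": 0, "rz": 0, "gripper": -1},
  {"tx": 0, "ty": 0, "tz": 1, "rx": 0, "ry": 0, "rz": 0, "gripper": -1},
  {"tx": 0, "ty": 0, "tz": 0, "rx": 0, "ry": 0, "rz": 0, "gripper": -1},
], squeeze=80)

```text
clock: 15.6
eef_pos: [491.2, 250.0, 127.3]
tcp_rot: [3.14, 0.002, -0.12]
contact_force: [-0.6, -0.3, -0.7]
opening: 0.166
```

Request:
move_arm([
  {"tx": 0, "ty": 0, "tz": 1, "rx": 0, "ry": 0, "rz": 0, "gripper": -1},
  {"tx": 0, "ty": 0, "tz": 1, "rx": 0, "ry": 0, "rz": 0, "gripper": -1},
  {"tx": 0, "ty": 0, "tz": 1, "rx": 0, "ry": 0, "rz": 0, "gripper": -1},
  {"tx": 0, "ty": 0, "tz": 0.5, "rx": 0, "ry": 0, "rz": 0, "gripper": -1},
  {"tx": 0, "ty": 0, "tz": 0.1, "rx": 0, "ry": 0, "rz": 0, "gripper": -1},
  {"tx": 0, "ty": 0, "tz": 0, "rx": 0, "ry": 0, "rz": 0, "gripper": -1},
  {"tx": 0, "ty": 0, "tz": 0, "rx": 0, "ry": 0, "rz": 0, "gripper": -1},
], squeeze=80)

```text
clock: 16.3
eef_pos: [492.3, 250.6, 93.0]
tcp_rot: [-3.141, -0.0, -0.12]
contact_force: [0.0, 0.3, -1.0]
opening: 0.161
```

Request:
move_arm([
  {"tx": 0, "ty": 0, "tz": 0.1, "rx": 0, "ry": 0, "rz": 0, "gripper": -1},
  {"tx": 0, "ty": 0, "tz": 0.1, "rx": 0, "ry": 0, "rz": 0, "gripper": -1},
  {"tx": 0, "ty": 0, "tz": 0, "rx": 0, "ry": 0, "rz": 0, "gripper": -1},
  {"tx": 0, "ty": 0, "tz": 0, "rx": 0, "ry": 0, "rz": 0, "gripper": -0.4},
  {"tx": 0, "ty": 0, "tz": 0, "rx": 0, "ry": 0, "rz": 0, "gripper": 0},
  {"tx": 0, "ty": 0, "tz": 0, "rx": 0, "ry": 0, "rz": 0, "gripper": 1},
  {"tx": 0, "ty": 0, "tz": 0, "rx": 0, "ry": 0, "rz": 0, "gripper": 1},
  {"tx": 0, "ty": 0, "tz": 0, "rx": 0, "ry": 0, "rz": 0, "gripper": 1},
  {"tx": 0, "ty": 0, "tz": 0, "rx": 0, "ry": 0, "rz": 0, "gripper": 1},
], squeeze=80)

```text
clock: 17.2
eef_pos: [492.0, 250.4, 90.7]
tcp_rot: [-3.142, -0.0, -0.12]
contact_force: [-0.5, 0.5, -0.4]
opening: 0.998
```

Request:
move_arm([
  {"tx": 0, "ty": 0, "tz": -3, "rx": 0, "ry": 0, "rz": 0, "gripper": 1},
  {"tx": 0, "ty": 0, "tz": -3, "rx": 0, "ry": 0, "rz": 0, "gripper": 1},
  {"tx": 0, "ty": 0, "tz": -3, "rx": 0, "ry": 0, "rz": 0, "gripper": 1},
  {"tx": 0, "ty": 0, "tz": -3, "rx": 0, "ry": 0, "rz": 0, "gripper": 1},
], squeeze=80)

```text
clock: 17.6
eef_pos: [491.8, 250.4, 211.9]
tcp_rot: [3.142, 0.0, -0.12]
contact_force: [0.5, 0.4, 0.5]
opening: 1.005
```

```bash
cat > g.py <<'E'
from h import *
o=[]
for c in ('side','top'):
    im,d=r.grab_frame(c);P=cloud(c,d);hsv=cv2.cvtColor(im,cv2.COLOR_RGB2HSV).astype(int);H,S,V=[hsv[...,i] for i in range(3)]
    x,y,z=[P[...,i] for i in range(3)]
    m=(np.hypot(x-494,y-248)<30)&(z>70)&(z<140)&(H<18)&(S>120);
    if m.any():print(c,'handle',m.sum(),np.percentile(P[m],[2,98],axis=0).round(1).tolist(),'lo',P[m&(z<95)].mean(0).round(1),'hi',P[m&(z>110)].mean(0).round(1))
    m=(np.hypot(x-537,y-14.5)<50)&(z>85)&(z<125)&((H<8)|(H>172))&(S>110);print(c,'red',m.sum(),P[m].mean(0).round(1) if m.any() else '')
    m=(np.hypot(x-537,y-14.5)<35)&(z>93)&(z<120)&(V<75)&(S<110)
    if m.any():
        Q=P[m];A=np.c_[Q[:,:2]-[537,14.5],np.ones(len(Q))];k=np.linalg.lstsq(A,Q[:,2],rcond=None)[0];print('ring',len(Q),cv2.minEnclosingCircle(Q[:,:2].astype(np.float32)),'plane',k.round(3))
    u,v=map(int,proj(c,[515,110,100]));o.append(cv2.resize(im[v-90:v+90,u-96:u+96],(400,375),interpolation=cv2.INTER_CUBIC))
save(cv2.convertScaleAbs(np.hstack(o),alpha=1.6),'g.png')
E
python3 g.py; python3 d.py 537 14.5 220 0.166
```

```text
side handle 202 [[482.0, 239.7, 72.1], [497.4, 257.0, 134.8]] lo [489.5 244.1  82.4] hi [490.1 246.3 125.5]
side red 32 [505.4   9.4 109.7]
ring 220 ((536.9800415039062, 15.200291633605957), 28.58664894104004) plane [-1.8300e-01 -3.1000e-02  1.0206e+02]
top handle 210 [[484.3, 241.6, 72.8], [501.3, 258.0, 136.1]] lo [494.5 245.4  83.5] hi [493.4 248.8 129.7]
top red 30 [506.6  10.1 112. ]
ring 189 ((536.6944580078125, 15.48907470703125), 25.180627822875977) plane [-2.23000e-01 -7.20000e-02  1.04487e+02]
t 17.7 p [494.3 251.6 214.9] rpy [-3.138 -0.006 -0.12 ] F [ 0.6 -0.8  0.5] open 1.0 q [0.47 0.23 1.78 0.   1.13 2.16]
now axes [ 7.08 23.02 -0.56] rot [ -0.17  -0.36 -16.39] after-turn axes [ 0.3  24.09 -0.51]
```

View pics/g.png

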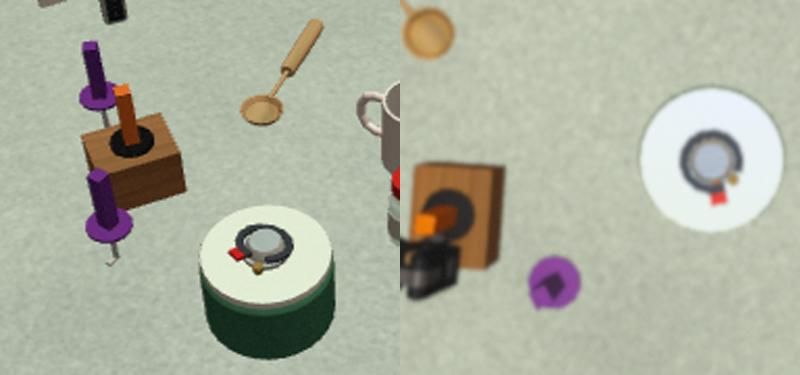

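The pick stands in its stand, handle at about (491, 249). The ring is propped at a tilt of about 0.2 rad, centred at about (537, 15) with its top at about z 103. I'm moving over the ring.

Request:
move_arm([
  {"tx": 0, "ty": 0, "tz": 0, "rx": 0, "ry": 0, "rz": -8.2, "gripper": 1},
  {"tx": 0, "ty": 0, "tz": 0, "rx": 0, "ry": 0, "rz": -8.2, "gripper": 1},
  {"tx": 0.09, "ty": 3.99, "tz": 0, "rx": 0, "ry": 0, "rz": 0, "gripper": 1},
  {"tx": 0.09, "ty": 3.99, "tz": 0, "rx": 0, "ry": 0, "rz": 0, "gripper": 1},
  {"tx": 0.09, "ty": 3.99, "tz": 0, "rx": 0, "ry": 0, "rz": 0, "gripper": 1},
  {"tx": 0.09, "ty": 3.99, "tz": 0, "rx": 0, "ry": 0, "rz": 0, "gripper": 1},
  {"tx": 0.09, "ty": 3.99, "tz": 0, "rx": 0, "ry": 0, "rz": 0, "gripper": 1},
  {"tx": 0.09, "ty": 3.99, "tz": 0, "rx": 0, "ry": 0, "rz": 0, "gripper": 1},
  {"tx": 0, "ty": 0, "tz": 3, "rx": 0, "ry": 0, "rz": 0, "gripper": 1},
  {"tx": 0, "ty": 0, "tz": 3, "rx": 0, "ry": 0, "rz": 0, "gripper": 1},
  {"tx": 0, "ty": 0, "tz": 0, "rx": 0, "ry": 0, "rz": 0, "gripper": 1},
  {"tx": 0, "ty": 0, "tz": 0, "rx": 0, "ry": 0, "rz": 0, "gripper": 1},
], squeeze=20)

```text
clock: 18.9
eef_pos: [536.4, 15.3, 150.4]
tcp_rot: [-3.141, 0.002, 0.166]
contact_force: [0.2, 0.5, 1.3]
opening: 1.003
```

```bash
python3 d.py 537 15 91 0.166
```

```text
t 18.9 p [536.4  15.3 150.4] rpy [-3.141e+00  2.000e-03  1.660e-01] F [0.2 0.5 1.3] open 1.003 q [0.03 0.28 1.87 0.   1.   1.43]
now axes [0.06 0.04 5.94] rot [-0.02  0.1   0.02] after-turn axes [0.05 0.04 5.94]
```

Request:
move_arm([
  {"tx": 0.05, "ty": 0, "tz": 2, "rx": 0, "ry": 0, "rz": 0, "gripper": 1},
  {"tx": 0, "ty": 0, "tz": 2, "rx": 0, "ry": 0, "rz": 0, "gripper": 1},
  {"tx": 0, "ty": 0, "tz": 1, "rx": 0, "ry": 0, "rz": 0, "gripper": 1},
  {"tx": 0, "ty": 0, "tz": 0.9, "rx": 0, "ry": 0, "rz": 0, "gripper": 1},
  {"tx": 0, "ty": 0, "tz": 0, "rx": 0, "ry": 0, "rz": 0, "gripper": 1},
  {"tx": 0, "ty": 0, "tz": 0, "rx": 0, "ry": 0, "rz": 0, "gripper": 1},
  {"tx": 0, "ty": 0, "tz": 0, "rx": 0, "ry": 0, "rz": 0, "gripper": 0.5},
  {"tx": 0, "ty": 0, "tz": 0, "rx": 0, "ry": 0, "rz": 0, "gripper": 0.5},
  {"tx": 0, "ty": 0, "tz": 0, "rx": 0, "ry": 0, "rz": 0, "gripper": 0.5},
], squeeze=20)

```text
clock: 19.8
eef_pos: [537.7, 15.3, 92.1]
tcp_rot: [3.141, -0.001, 0.166]
contact_force: [0.5, -0.4, -0.8]
opening: 0.751
```

```bash
python3 d.py 537 15 91 0.166
python3 - <<'E'
from h import *
im,d=r.grab_frame('side');P=cloud('side',d);u,v=map(int,proj('side',[537,15,105]))
save(cv2.convertScaleAbs(cv2.resize(im[v-45:v+45,u-60:u+60],(800,600),interpolation=cv2.INTER_CUBIC),alpha=1.6),'k.png')
E
```

```text
t 19.8 p [537.7  15.3  92.1] rpy [ 3.141e+00 -1.000e-03  1.660e-01] F [ 0.5 -0.4 -0.8] open 0.751 q [0.03 0.35 1.92 0.   0.87 1.43]
now axes [-0.08  0.02  0.11] rot [ 0.01 -0.04  0.01] after-turn axes [-0.08  0.02  0.11]
```

View pics/k.png

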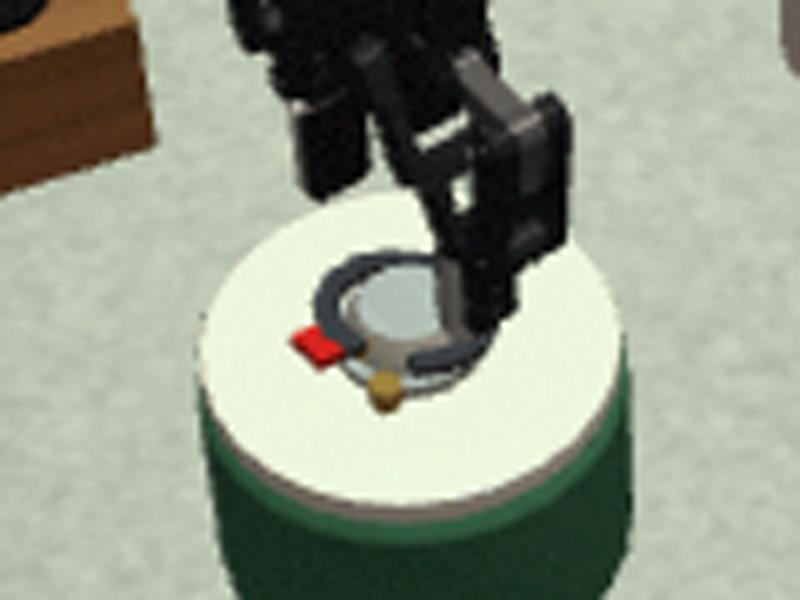

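The side view shows the jaws straddling the ring, with the near fingertip at (490, 325) about level with the ring. I'll check its height numerically.

Run:
```python
from h import *
im,d=r.grab_frame('side');P=cloud('side',d)
u0,v0=map(int,proj('side',[537,15,105]))
n=np.array([.165,-.986,0]);c=np.array([537.7,15.3,0])
for z in (90,94,98,102,106):
    for k in (32,38):
        a=proj('side',c+n*k+[0,0,z]);print(z,k,[round((a[0]-u0+60)*6.667),round((a[1]-v0+45)*6.667)])
for y in (290,300,310,320,326,332):
    for x in (480,490,500,510):
        q=P[int(v0-45+y/6.667),int(u0-60+x/6.667)];print(x,y,q.round(0).tolist(),end=' ')
    print()
```

```text
90 32 [475, 398]
90 38 [487, 410]
94 32 [474, 389]
94 38 [487, 401]
98 32 [474, 380]
98 38 [486, 392]
102 32 [473, 371]
102 38 [485, 383]
106 32 [472, 362]
106 38 [485, 374]
480 290 [538.0, -31.0, 155.0] 490 290 [543.0, -30.0, 151.0] 500 290 [546.0, -28.0, 149.0] 510 290 [549.0, -30.0, 149.0] 
480 300 [539.0, -30.0, 152.0] 490 300 [543.0, -30.0, 149.0] 500 300 [545.0, -29.0, 146.0] 510 300 [550.0, -27.0, 142.0] 
480 310 [537.0, -32.0, 149.0] 490 310 [544.0, -27.0, 140.0] 500 310 [545.0, -29.0, 141.0] 510 310 [549.0, -29.0, 139.0] 
480 320 [538.0, -31.0, 145.0] 490 320 [544.0, -26.0, 136.0] 500 320 [545.0, -29.0, 138.0] 510 320 [549.0, -28.0, 135.0] 
480 326 [537.0, -32.0, 143.0] 490 326 [541.0, -32.0, 141.0] 500 326 [545.0, -28.0, 134.0] 510 326 [565.0, 7.0, 89.0] 
480 332 [537.0, -31.0, 139.0] 490 332 [555.0, -1.0, 99.0] 500 332 [558.0, 1.0, 96.0] 510 332 [563.0, 2.0, 92.0]
```

Run:
```python
from h import *
for c in ('side','top'):
    P=np.load(f'p_{c}.npy');im=cv2.imread(f'pics/p_{c}.png');V=im.max(-1).astype(int);S=V-im.min(-1)
    x,y,z=[P[...,i] for i in range(3)]
    m=(np.hypot(x-491,y-249)<45)&(z>198)&(V<70)&(S<30)
    Q=P[m];Q=Q[np.argsort(Q[:,2])];print(c,len(Q),Q[:200:12].round(0).tolist())
    hsv=cv2.cvtColor(im,cv2.COLOR_BGR2HSV).astype(int)
    m=(np.hypot(x-491,y-249)<25)&(z>196)&(hsv[...,0]<18)&(hsv[...,1]>140);print('orange z',np.percentile(z[m],[1,50,99]).round(1))
im,d=r.grab_frame('side');P=cloud('side',d);V=im.max(-1).astype(int)
x,y,z=[P[...,i] for i in range(3)]
for s in (1,-1):
    m=(np.hypot(x-537,y-15)<70)&(z>112)&(z<230)&(s*(y-15)>15)&(V<90);Q=P[m];Q=Q[np.argsort(Q[:,2])];print('now',s,len(Q),Q[:60:5].round(0).tolist())
print(r.sense()['eef_pos'])
```

```text
side 3303 [[483.0, 253.0, 199.0], [499.0, 238.0, 252.0], [479.0, 241.0, 256.0], [482.0, 257.0, 259.0], [481.0, 238.0, 261.0], [480.0, 243.0, 263.0], [495.0, 227.0, 266.0], [490.0, 234.0, 268.0], [482.0, 257.0, 271.0], [482.0, 234.0, 273.0], [481.0, 236.0, 275.0], [489.0, 228.0, 276.0], [490.0, 231.0, 279.0], [492.0, 229.0, 282.0], [489.0, 215.0, 294.0], [477.0, 237.0, 298.0], [495.0, 209.0, 300.0]]
orange z [196.7 220.7 281.3]
top 2888 [[500.0, 254.0, 246.0], [502.0, 253.0, 260.0], [498.0, 235.0, 265.0], [502.0, 239.0, 269.0], [497.0, 229.0, 278.0], [502.0, 227.0, 293.0], [504.0, 232.0, 298.0], [500.0, 212.0, 301.0], [502.0, 229.0, 302.0], [500.0, 217.0, 303.0], [495.0, 222.0, 304.0], [490.0, 216.0, 305.0], [487.0, 222.0, 306.0], [489.0, 217.0, 307.0], [499.0, 227.0, 309.0], [502.0, 227.0, 313.0], [497.0, 211.0, 316.0]]
orange z [197.5 218.3 320.5]
now 1 341 [[541.0, 51.0, 125.0], [535.0, 48.0, 127.0], [525.0, 45.0, 130.0], [521.0, 50.0, 130.0], [521.0, 44.0, 133.0], [521.0, 49.0, 134.0], [530.0, 45.0, 136.0], [536.0, 47.0, 136.0], [524.0, 45.0, 137.0], [521.0, 44.0, 138.0], [521.0, 53.0, 139.0], [528.0, 48.0, 140.0]]
now -1 742 [[537.0, -23.0, 126.0], [532.0, -24.0, 132.0], [541.0, -28.0, 135.0], [535.0, -23.0, 135.0], [542.0, -30.0, 139.0], [535.0, -24.0, 139.0], [533.0, -24.0, 140.0], [537.0, -33.0, 141.0], [532.0, -16.0, 142.0], [538.0, -26.0, 142.0], [538.0, -31.0, 144.0], [532.0, -26.0, 145.0]]
[537.51208205  15.32364582  91.84049494]
```

The depth data shows the actual fingertips about 27 to 34 mm above the reported TCP, both now and when the pick was held. So I must go lower here; I'll descend in steps and check.

Request:
move_arm([
  {"tx": -0.05, "ty": 0, "tz": 0.8, "rx": 0, "ry": 0, "rz": 0, "gripper": 0.5},
  {"tx": 0, "ty": 0, "tz": 0.7, "rx": 0, "ry": 0, "rz": 0, "gripper": 0.5},
  {"tx": 0, "ty": 0, "tz": 0.5, "rx": 0, "ry": 0, "rz": 0, "gripper": 0.5},
  {"tx": 0, "ty": 0, "tz": 0, "rx": 0, "ry": 0, "rz": 0, "gripper": 0.5},
  {"tx": 0, "ty": 0, "tz": 0, "rx": 0, "ry": 0, "rz": 0, "gripper": 0.5},
], squeeze=20)

```text
clock: 20.45
eef_pos: [536.8, 15.2, 71.4]
tcp_rot: [-3.141, 0.001, 0.166]
contact_force: [-0.5, -0.5, 0.2]
opening: 0.751
```

```bash
cat > k.py <<'E'
from h import *
p=r.sense()['eef_pos'];print(p.round(1),r.sense()['contact_force'].round(1))
im,d=r.grab_frame('side');P=cloud('side',d);V=im.max(-1).astype(int);S=V-im.min(-1)
x,y,z=[P[...,i] for i in range(3)];a=(x-537)*.165-(y-15)*.986
for s in (1,-1):
    m=(s*a>28)&(s*a<55)&(abs((x-537)*.986+(y-15)*.165)<14)&(z>94)&(z<200)&(V<100)
    Q=P[m];i=np.argsort(Q[:,2]);Q=np.c_[Q,a[m]][i];print('side',s,len(Q),Q[:24:2].round(0).tolist())
u,v=map(int,proj('side',[537,15,105]))
save(cv2.convertScaleAbs(cv2.resize(im[v-45:v+45,u-60:u+60],(800,600),interpolation=cv2.INTER_CUBIC),alpha=2),'k.png')
E
python3 k.py
```

```text
[536.8  15.2  71.4] [-0.5 -0.5  0.2]
side 1 223 [[535.0, -25.0, 108.0, 39.0], [532.0, -18.0, 109.0, 32.0], [533.0, -23.0, 111.0, 37.0], [547.0, -26.0, 112.0, 43.0], [533.0, -25.0, 115.0, 38.0], [549.0, -28.0, 115.0, 44.0], [531.0, -21.0, 116.0, 34.0], [532.0, -22.0, 116.0, 36.0], [544.0, -29.0, 116.0, 45.0], [546.0, -28.0, 117.0, 44.0], [546.0, -25.0, 118.0, 41.0], [537.0, -30.0, 118.0, 44.0]]
side -1 211 [[534.0, 45.0, 100.0, -30.0], [537.0, 51.0, 107.0, -36.0], [528.0, 46.0, 107.0, -32.0], [532.0, 50.0, 108.0, -35.0], [529.0, 48.0, 108.0, -33.0], [540.0, 47.0, 109.0, -31.0], [535.0, 46.0, 110.0, -31.0], [541.0, 48.0, 110.0, -32.0], [522.0, 46.0, 111.0, -33.0], [541.0, 50.0, 112.0, -33.0], [523.0, 48.0, 112.0, -34.0], [520.0, 46.0, 112.0, -33.0]]
```

View pics/k.png

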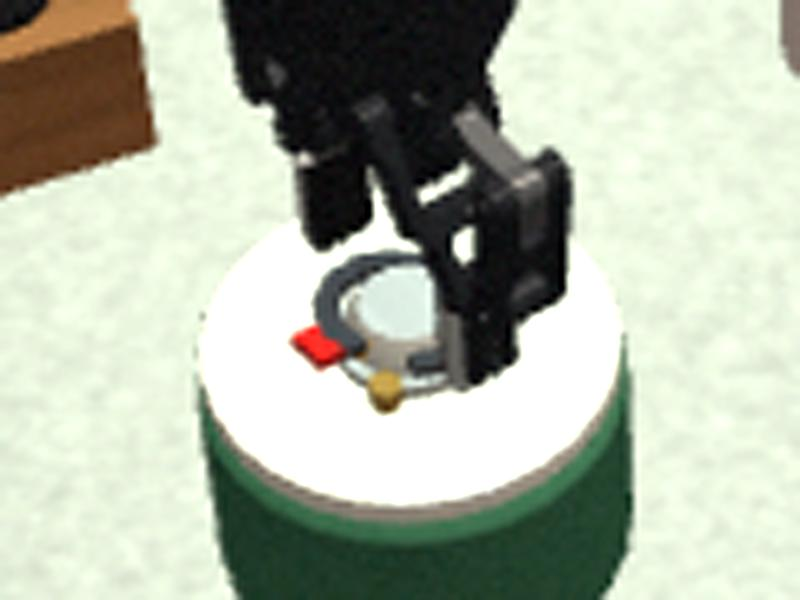

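The fingers follow, and the tips are now at about z 104 to 107, just above ring level. I'll lower 8 mm more and then close gently.

Request:
move_arm([
  {"tx": 0, "ty": 0, "tz": 0.3, "rx": 0, "ry": 0, "rz": 0, "gripper": 0.5},
  {"tx": 0, "ty": 0, "tz": 0.3, "rx": 0, "ry": 0, "rz": 0, "gripper": 0.5},
  {"tx": 0, "ty": 0, "tz": 0.2, "rx": 0, "ry": 0, "rz": 0, "gripper": 0.5},
  {"tx": 0, "ty": 0, "tz": 0, "rx": 0, "ry": 0, "rz": 0, "gripper": 0.5},
  {"tx": 0, "ty": 0, "tz": 0, "rx": 0, "ry": 0, "rz": 0, "gripper": 0.5},
], squeeze=20)

```text
clock: 21.0
eef_pos: [536.9, 15.2, 63.6]
tcp_rot: [-3.142, 0.0, 0.166]
contact_force: [0.2, 0.7, 0.6]
opening: 0.751
```

```bash
python3 k.py
```

```text
[536.9  15.2  63.6] [0.2 0.7 0.6]
side 1 246 [[535.0, -22.0, 100.0, 37.0], [537.0, -24.0, 101.0, 39.0], [535.0, -23.0, 104.0, 37.0], [532.0, -17.0, 105.0, 30.0], [542.0, -28.0, 105.0, 43.0], [531.0, -20.0, 106.0, 33.0], [535.0, -23.0, 106.0, 37.0], [532.0, -25.0, 107.0, 39.0], [548.0, -29.0, 108.0, 45.0], [546.0, -28.0, 109.0, 44.0], [547.0, -26.0, 109.0, 42.0], [545.0, -26.0, 110.0, 42.0]]
side -1 216 [[529.0, 49.0, 96.0, -35.0], [533.0, 49.0, 99.0, -34.0], [525.0, 46.0, 100.0, -32.0], [535.0, 46.0, 101.0, -31.0], [537.0, 48.0, 101.0, -32.0], [538.0, 50.0, 101.0, -34.0], [528.0, 46.0, 102.0, -32.0], [529.0, 48.0, 102.0, -34.0], [526.0, 46.0, 103.0, -32.0], [530.0, 46.0, 103.0, -32.0], [520.0, 53.0, 106.0, -40.0], [521.0, 45.0, 106.0, -33.0]]
```

Request:
move_arm([
  {"tx": 0, "ty": 0, "tz": 0.15, "rx": 0, "ry": 0, "rz": 0, "gripper": 0.5},
  {"tx": 0, "ty": 0, "tz": 0.15, "rx": 0, "ry": 0, "rz": 0, "gripper": 0.5},
  {"tx": 0, "ty": 0, "tz": 0, "rx": 0, "ry": 0, "rz": 0, "gripper": 0.4},
  {"tx": 0, "ty": 0, "tz": 0, "rx": 0, "ry": 0, "rz": 0, "gripper": 0.35},
  {"tx": 0, "ty": 0, "tz": 0, "rx": 0, "ry": 0, "rz": 0, "gripper": 0.35},
], squeeze=20)

```text
clock: 21.55
eef_pos: [537.0, 15.2, 60.7]
tcp_rot: [-3.142, -0.0, 0.166]
contact_force: [-0.1, 0.1, 0.3]
opening: 0.678
```

Request:
move_arm([
  {"tx": 0, "ty": 0, "tz": 0, "rx": 0, "ry": 0, "rz": 0, "gripper": 0.25},
  {"tx": 0, "ty": 0, "tz": 0, "rx": 0, "ry": 0, "rz": 0, "gripper": 0.15},
  {"tx": 0, "ty": 0, "tz": 0, "rx": 0, "ry": 0, "rz": 0, "gripper": 0.05},
  {"tx": 0, "ty": 0, "tz": 0, "rx": 0, "ry": 0, "rz": 0, "gripper": 0},
  {"tx": 0, "ty": 0, "tz": 0, "rx": 0, "ry": 0, "rz": 0, "gripper": 0},
], squeeze=20)

```text
clock: 22.05
eef_pos: [537.0, 15.3, 60.8]
tcp_rot: [3.142, -0.0, 0.166]
contact_force: [-0.3, -0.6, 2.2]
opening: 0.622
```

```bash
python3 k.py
```

```text
[537.   15.3  60.8] [-0.3 -0.6  2.2]
side 1 310 [[532.0, -16.0, 95.0, 30.0], [535.0, -19.0, 97.0, 34.0], [537.0, -23.0, 99.0, 37.0], [549.0, -22.0, 100.0, 38.0], [536.0, -18.0, 101.0, 32.0], [531.0, -19.0, 102.0, 33.0], [543.0, -24.0, 103.0, 40.0], [530.0, -17.0, 104.0, 31.0], [531.0, -16.0, 104.0, 29.0], [543.0, -20.0, 105.0, 36.0], [539.0, -24.0, 105.0, 39.0], [548.0, -23.0, 105.0, 40.0]]
side -1 110 [[521.0, 45.0, 103.0, -33.0], [521.0, 42.0, 103.0, -29.0], [522.0, 42.0, 106.0, -29.0], [536.0, 44.0, 108.0, -29.0], [521.0, 44.0, 110.0, -32.0], [521.0, 44.0, 113.0, -31.0], [541.0, 44.0, 114.0, -28.0], [535.0, 44.0, 114.0, -29.0], [521.0, 42.0, 117.0, -30.0], [530.0, 44.0, 120.0, -29.0], [523.0, 41.0, 121.0, -28.0], [521.0, 41.0, 121.0, -29.0]]
```

The jaws stopped at 0.622, about 53 mm, so they are on the ring. I'm lifting slowly.

Request:
move_arm([
  {"tx": 0, "ty": 0, "tz": 0, "rx": 0, "ry": 0, "rz": 0, "gripper": -0.5},
  {"tx": 0, "ty": 0, "tz": 0, "rx": 0, "ry": 0, "rz": 0, "gripper": -0.5},
  {"tx": 0, "ty": 0, "tz": -0.3, "rx": 0, "ry": 0, "rz": 0, "gripper": -0.5},
  {"tx": 0, "ty": 0, "tz": -0.5, "rx": 0, "ry": 0, "rz": 0, "gripper": -0.5},
  {"tx": 0, "ty": 0, "tz": -0.7, "rx": 0, "ry": 0, "rz": 0, "gripper": -0.5},
  {"tx": 0, "ty": 0, "tz": -1, "rx": 0, "ry": 0, "rz": 0, "gripper": -0.5},
  {"tx": 0, "ty": 0, "tz": -1.5, "rx": 0, "ry": 0, "rz": 0, "gripper": -0.5},
  {"tx": 0, "ty": 0, "tz": -2, "rx": 0, "ry": 0, "rz": 0, "gripper": -0.5},
  {"tx": 0, "ty": 0, "tz": 0, "rx": 0, "ry": 0, "rz": 0, "gripper": -0.5},
  {"tx": 0, "ty": 0, "tz": 0, "rx": 0, "ry": 0, "rz": 0, "gripper": -0.5},
], squeeze=30)

```text
clock: 23.1
eef_pos: [537.3, 15.2, 121.2]
tcp_rot: [3.141, -0.001, 0.166]
contact_force: [-0.5, -0.0, -1.4]
opening: 0.616
```

```bash
cat > l.py <<'E'
import sys;from h import *
p=r.sense()['eef_pos'];print(p.round(1),r.sense()['contact_force'].round(1),r.sense()['opening'])
for c in ('side','top'):
    im,d=r.grab_frame(c);P=cloud(c,d);hsv=cv2.cvtColor(im,cv2.COLOR_RGB2HSV).astype(int);H,S,V=[hsv[...,i] for i in range(3)]
    x,y,z=[P[...,i] for i in range(3)]
    m=(np.hypot(x-p[0],y-p[1])<60)&(z>-5)&((H<8)|(H>172))&(S>110);print(c,'red',m.sum(),P[m].mean(0).round(1) if m.any() else '')
    if c=='side':
        u,v=map(int,proj(c,p+[0,0,35]));save(cv2.convertScaleAbs(cv2.resize(im[v-45:v+45,u-60:u+60],(800,600),interpolation=cv2.INTER_CUBIC),alpha=2),sys.argv[1])
E
python3 l.py l1.png; python3 d.py 507 -271 120 -0.5
```

```text
[537.3  15.2 121.2] [-0.5 -0.  -1.4] 0.6157297650178816
side red 35 [505.5   8.2 170.1]
top red 1 [584.9  12.5 946.2]
t 23.2 p [536.4  15.2 120.1] rpy [-3.141e+00  1.000e-03  1.660e-01] F [ 0.4  0.8 -1.1] open 0.612 q [0.03 0.31 1.9  0.   0.93 1.43]
now axes [-7.630e+00  2.774e+01  1.000e-02] rot [1.000e-02 6.000e-02 3.817e+01] after-turn axes [1.115e+01 2.653e+01 1.000e-02]
```

View pics/l1.png

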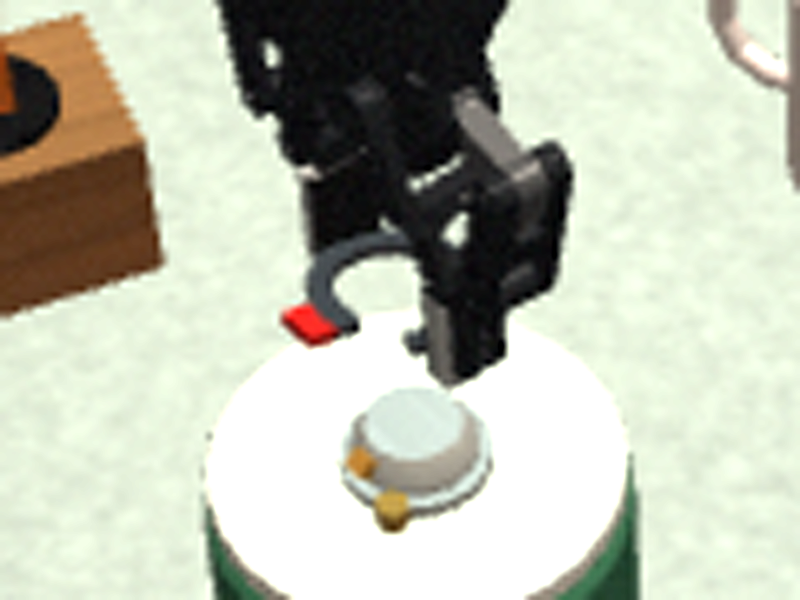

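The ring is off the spindle and held, with the red end at (310, 325). I'm moving over the tray.

Request:
move_arm([
  {"tx": -0.5, "ty": 1.8, "tz": 0, "rx": 0, "ry": 0, "rz": 0, "gripper": -0.5},
  {"tx": -0.96, "ty": 3.47, "tz": 0, "rx": 0, "ry": 0, "rz": 0, "gripper": -0.5},
  {"tx": -0.96, "ty": 3.47, "tz": 0, "rx": 0, "ry": 0, "rz": 0, "gripper": -0.5},
  {"tx": -0.96, "ty": 3.47, "tz": 0, "rx": 0, "ry": 0, "rz": 0, "gripper": -0.5},
  {"tx": -0.96, "ty": 3.47, "tz": 0, "rx": 0, "ry": 0, "rz": 0, "gripper": -0.5},
  {"tx": -0.96, "ty": 3.47, "tz": 0, "rx": 0, "ry": 0, "rz": 0, "gripper": -0.5},
  {"tx": -0.96, "ty": 3.47, "tz": 0, "rx": 0, "ry": 0, "rz": 0, "gripper": -0.5},
  {"tx": -0.96, "ty": 3.47, "tz": 0, "rx": 0, "ry": 0, "rz": 0, "gripper": -0.5},
  {"tx": -0.46, "ty": 1.67, "tz": 0, "rx": 0, "ry": 0, "rz": 0, "gripper": -0.5},
  {"tx": 0, "ty": 0, "tz": 0, "rx": 0, "ry": 0, "rz": 0, "gripper": -0.5},
  {"tx": 0, "ty": 0, "tz": 0, "rx": 0, "ry": 0, "rz": 0, "gripper": -0.5},
], squeeze=30)

```text
clock: 24.3
eef_pos: [506.7, -270.5, 120.0]
tcp_rot: [-3.14, 0.001, 0.165]
contact_force: [-0.3, -0.2, -0.9]
opening: 0.616
```

Request:
move_arm([
  {"tx": 0, "ty": 0, "tz": 2, "rx": 0, "ry": 0, "rz": 0, "gripper": -0.5},
  {"tx": 0, "ty": 0, "tz": 3, "rx": 0, "ry": 0, "rz": 0, "gripper": -0.5},
  {"tx": 0, "ty": 0, "tz": 3, "rx": 0, "ry": 0, "rz": 0, "gripper": -0.5},
  {"tx": 0, "ty": 0, "tz": 2, "rx": 0, "ry": 0, "rz": 0, "gripper": -0.5},
  {"tx": 0, "ty": 0, "tz": 1, "rx": 0, "ry": 0, "rz": 0, "gripper": -0.5},
  {"tx": 0, "ty": 0, "tz": 1, "rx": 0, "ry": 0, "rz": 0, "gripper": -0.5},
  {"tx": 0, "ty": 0, "tz": 0, "rx": 0, "ry": 0, "rz": 0, "gripper": -0.5},
  {"tx": 0, "ty": 0, "tz": 0, "rx": 0, "ry": 0, "rz": 0, "gripper": -0.5},
], squeeze=30)

```text
clock: 25.1
eef_pos: [507.6, -271.2, 1.3]
tcp_rot: [3.141, -0.001, 0.166]
contact_force: [0.2, 0.1, -0.4]
opening: 0.612
```

```bash
python3 l.py l2.png
```

```text
[ 507.6 -271.2    1.3] [ 0.2  0.1 -0.4] 0.6120458403622554
side red 46 [ 475.8 -277.5   50.1]
top red 15 [ 479.7 -263.7   81.3]
```

Request:
move_arm([
  {"tx": 0, "ty": 0, "tz": 1, "rx": 0, "ry": 0, "rz": 0, "gripper": -0.5},
  {"tx": 0, "ty": 0, "tz": 0.7, "rx": 0, "ry": 0, "rz": 0, "gripper": -0.5},
  {"tx": 0, "ty": 0, "tz": 0.5, "rx": 0, "ry": 0, "rz": 0, "gripper": -0.5},
  {"tx": 0, "ty": 0, "tz": 0, "rx": 0, "ry": 0, "rz": 0, "gripper": -0.5},
  {"tx": 0, "ty": 0, "tz": 0, "rx": 0, "ry": 0, "rz": 0, "gripper": -0.5},
], squeeze=30)

```text
clock: 25.7
eef_pos: [507.0, -271.2, -21.6]
tcp_rot: [-3.141, 0.0, 0.166]
contact_force: [-0.5, -0.4, -0.7]
opening: 0.616
```

Request:
move_arm([
  {"tx": 0, "ty": 0, "tz": 0.2, "rx": 0, "ry": 0, "rz": 0, "gripper": -0.5},
  {"tx": 0, "ty": 0, "tz": 0.1, "rx": 0, "ry": 0, "rz": 0, "gripper": -0.5},
  {"tx": 0, "ty": 0, "tz": 0, "rx": 0, "ry": 0, "rz": 0, "gripper": -0.5},
  {"tx": 0, "ty": 0, "tz": 0, "rx": 0, "ry": 0, "rz": 0, "gripper": -0.5},
], squeeze=30)

```text
clock: 26.1
eef_pos: [507.2, -271.3, -24.3]
tcp_rot: [3.142, -0.0, 0.166]
contact_force: [-0.0, 1.0, -1.0]
opening: 0.613
```

Request:
move_arm([
  {"tx": 0, "ty": 0, "tz": 0.1, "rx": 0, "ry": 0, "rz": 0, "gripper": -0.5},
  {"tx": 0, "ty": 0, "tz": 0.1, "rx": 0, "ry": 0, "rz": 0, "gripper": -0.5},
  {"tx": 0, "ty": 0, "tz": 0, "rx": 0, "ry": 0, "rz": 0, "gripper": -0.5},
  {"tx": 0, "ty": 0, "tz": 0, "rx": 0, "ry": 0, "rz": 0, "gripper": -0.5},
], squeeze=30)

```text
clock: 26.5
eef_pos: [507.1, -271.2, -26.4]
tcp_rot: [-3.142, 0.0, 0.166]
contact_force: [0.1, -0.2, -0.5]
opening: 0.613
```

Now very near the floor, so I'm releasing by opening only to 0.8, then rising.

Request:
move_arm([
  {"tx": 0, "ty": 0, "tz": 0, "rx": 0, "ry": 0, "rz": 0, "gripper": 0.3},
  {"tx": 0, "ty": 0, "tz": 0, "rx": 0, "ry": 0, "rz": 0, "gripper": 0.4},
  {"tx": 0, "ty": 0, "tz": 0, "rx": 0, "ry": 0, "rz": 0, "gripper": 0.6},
  {"tx": 0, "ty": 0, "tz": 0, "rx": 0, "ry": 0, "rz": 0, "gripper": 0.6},
  {"tx": 0, "ty": 0, "tz": 0, "rx": 0, "ry": 0, "rz": 0, "gripper": 0.6},
  {"tx": 0, "ty": 0, "tz": -1, "rx": 0, "ry": 0, "rz": 0, "gripper": 0.6},
  {"tx": 0, "ty": 0, "tz": -3, "rx": 0, "ry": 0, "rz": 0, "gripper": 0.6},
  {"tx": 0, "ty": 0, "tz": -4, "rx": 0, "ry": 0, "rz": 0, "gripper": 0.6},
  {"tx": 0, "ty": 0, "tz": -4, "rx": 0, "ry": 0, "rz": 0, "gripper": 0.6},
  {"tx": 0, "ty": 0, "tz": -4, "rx": 0, "ry": 0, "rz": 0, "gripper": 0.6},
  {"tx": -2, "ty": 0, "tz": -4, "rx": 0, "ry": 0, "rz": 0, "gripper": 0.6},
], squeeze=30)

```text
clock: 27.6
eef_pos: [488.8, -274.5, 176.4]
tcp_rot: [3.14, -0.002, 0.167]
contact_force: [-0.3, -0.4, -0.0]
opening: 0.798
```

Request:
move_arm([
  {"tx": -2, "ty": 0, "tz": -4, "rx": 0, "ry": 0, "rz": 0, "gripper": 0.6},
  {"tx": -4, "ty": 0, "tz": 0, "rx": 0, "ry": 0, "rz": 0, "gripper": 0.6},
  {"tx": -4, "ty": 0, "tz": 0, "rx": 0, "ry": 0, "rz": 0, "gripper": 0.6},
  {"tx": 0, "ty": 0, "tz": 0, "rx": 0, "ry": 0, "rz": 0, "gripper": 0.6},
  {"tx": 0, "ty": 0, "tz": 0, "rx": 0, "ry": 0, "rz": 0, "gripper": 0.6},
  {"tx": 0, "ty": 0, "tz": 0, "rx": 0, "ry": 0, "rz": 0, "gripper": 0.6},
], squeeze=30)

```text
clock: 28.2
eef_pos: [389.6, -291.3, 214.3]
tcp_rot: [3.141, -0.001, 0.166]
contact_force: [1.2, -0.3, -0.2]
opening: 0.799
```

```bash
python3 g.py
python3 - <<'E'
from h import *
o=[]
for c in ('side','top'):
    im,d=r.grab_frame(c);P=cloud(c,d);hsv=cv2.cvtColor(im,cv2.COLOR_RGB2HSV).astype(int);H,S,V=[hsv[...,i] for i in range(3)]
    x,y,z=[P[...,i] for i in range(3)];n=(np.hypot(x-507,y+271)<65)&(z<60)
    m=n&((H<8)|(H>172))&(S>110);print(c,'red',m.sum(),P[m].mean(0).round(1) if m.any() else '')
    m=n&(S<110)&(z>3)
    if m.sum()>20:
        Q=P[m];k=np.linalg.lstsq(np.c_[Q[:,:2]-[507,-271],np.ones(len(Q))],Q[:,2],rcond=None)[0];print('ring',len(Q),cv2.minEnclosingCircle(Q[:,:2].astype(np.float32)),'z',np.percentile(Q[:,2],[5,50,95]).round(1),'plane',k.round(3))
    u,v=map(int,proj(c,[507,-271,5]));o.append(cv2.resize(im[v-70:v+70,u-75:u+75],(400,373),interpolation=cv2.INTER_CUBIC))
save(cv2.convertScaleAbs(np.hstack(o),alpha=1.8),'fin.png')
E
```

```text
side red 0 
top handle 216 [[484.1, 241.9, 71.8], [501.4, 257.9, 136.2]] lo [494.3 244.8  82.2] hi [493.3 248.7 130. ]
top red 0 
side red 46 [ 473.7 -278.1    7.5]
ring 315 ((500.5863952636719, -271.0880126953125), 32.8194465637207) z [4.  7.  9.8] plane [-2.000e-03  1.000e-03  7.068e+00]
top red 33 [ 474.8 -277.5    8.8]
ring 287 ((507.82843017578125, -290.60980224609375), 45.97300338745117) z [ 4.5  8.1 11.3] plane [2.800e-02 5.000e-03 8.048e+00]
```

View pics/fin.png

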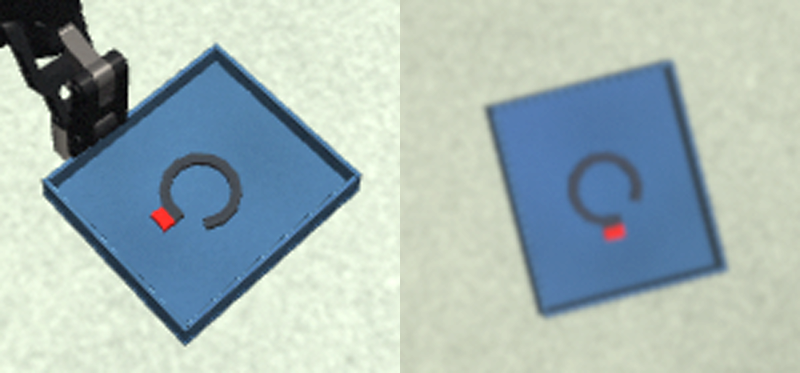

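The ring lies flat in the middle of the tray at slope about 0 and z about 8. The pick is upright in its stand and the gripper is clear of everything, so I'm handing in.

```bash
python3 -c "
from rig import r
print(r.sign_off())"
```

```text
the job is handed in; nothing more can be done
None
```

The job is done and handed in at about 28 s of the 72 s allowed; sign-off returned no verdict.

- **What I did:** I drew the orange pick from its stand and touched the lid to find its reach, about 54.6 mm. I slid the toe under the red lug and levered it past the catch. I then put the pick back and laid the ring in the blue tray.
- **Levering:** The highest force I read while lifting the lug was about 7 N. It then fell to about zero, and the lug stayed propped about 12 mm higher. The fingers did not touch the ring before that.
- **Last checks:** The ring lies flat in the tray (slope 0.03 or less, top at about z 7 to 8 mm) around (505, -271). The pick stands upright in its stand at about (492, 250), in the same place as at the start in the top view. The gripper is open and clear of everything. I did not measure the other objects again after the last move.
- **Disagreement:** The fingertips turned out to be about 27 to 35 mm above the reported TCP, not at it as the description says. I saw this in the depth images and lowered the ring grasp accordingly. The pick had therefore been gripped higher on its handle than planned, but the grip held.

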